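Clear the jammed T-slot of a board trimmer's gauge bed

ROBOT

A 7-joint arm with a two-finger parallel gripper is mounted at the origin on the work surface. World frame = base frame: x ahead of the robot, y to its left, z up, the work surface at z = 0. Lengths are in m, angles in rad, forces in N, time in s.
With the tool pointing down it reaches from about 0.35 to 0.775 m from the base axis. Payload 3.1 kg.
Tool frame: the origin (TCP) lies between the finger pads; the fingertips stand 8 mm ahead of it and the grasp point (between the pads) lies 11 mm behind it; z points along the fingers, y is the direction in which the jaws open and shut (so a half turn about z gives the same grasp; the last joint's range is limited). The gripper opens to 85 mm and grips with 20 to 120 N. Pads are 22 mm wide; open, the fingers measure 114 mm over their backs; the gripper's body (76 mm by 85 mm) begins 54 mm behind the grasp point. The pads swing forward as they close: fully open they stand 13 mm farther back than shut.
Start: joints at [-1.333, 0.311, 0.014, 1.512, -0.004, 1.319, -0.027], TCP at [0.152, 0.529, 0.239] pointing down, gripper open.
Joint ranges: [-2.7, 2.7], [-0.3, 1.91], [-1.27, 1.3], [0.12, 2.57], [-1.44, 4.58], [0.2, 2.03], [-3.05, 3.05]. Speed limits (rad/s): [2.79, 2.79, 3.14, 3.14, 3.14, 3.14, 3.14].

INTERFACE

Orientations are given as a 3x3 rotation matrix whose columns are the frame's x, y, z axes.
In Python, from station import * gives the robot as it stands.
- The arm moves only by the shell command python3 -m jog 'ROWS' [OPENING] [FORCE]. ROWS is JSON, a list of rows, each an object of numbers: "x", "y", "z": the shift along the tool's x, y, z in cm; "turn": the turn about the tool's z in rad. In form: [{"x": .., "y": .., "z": .., "turn": ..}, ...]. A call has 1 to 20 rows; each row shifts and turns the commanded pose from where the row before left it, along the tool's axes as they then stand; what a row does not reach is not made up. A row lasts 1/12 s, in which the tool goes at most 41.7 mm and 7.16 degrees, less where a joint would pass 70% of its speed; a pose out of reach is approached as far as the arm can. A call with a gripper value outside its range is refused whole. OPENING is the opening in per cent of the stroke, from 0 (shut) to 100 (fully open), set as the call begins (- or left out, the last holds). The fingers move at their own pace and stop on an object; FORCE is the grip in N (left out, the last holds). Time passes only in rows, so rows that do not move let the fingers close. It gives the time, the measured TCP pose, the force and the opening at its end, in the units of the state.
- read_state(): the state, without advancing time (a new reading comes with each control period).
- camera(name): name is "side" or "top"; returns the picture (400x640x3 uint8, red, green, blue); there is no depth.
- camera_info(name): a dict with "intrinsics" (3x3 intrinsics, pixels), "k1" (the pictures are not rectified: a ray, as slopes to the right and down, at radius r is drawn at 1 + k1 r^2 times it, then the intrinsics apply), "R" (3x3) and "t" (3): a world point X has camera coordinates R X + t. Camera axes: x right, y down, z forward; pixel columns grow to the right and rows downward; lengths in m; the calibration is good to about 2 mm. A picture is of the moment at which its call begins. camera_info takes no time and is no camera call.
- job_done(): hands the job in, once; it reports no verdict.
The state is a dict: "time": time; "joint_positions": joint angles; "dq": joint speeds; "tau": joint torques, N m; "ee_pos": TCP position; "ee_rot": TCP orientation; "force": force on the tool from outside, world axes, zero at the start; "torque": the same for the moment, N m; "opening": opening from 0.0 (shut) to 1.0 (fully open).
Only numpy, scipy, OpenCV 4.12 (cv2) and the standard library are available. Lean on these libraries where they do the work, as an engineer would, in place of code of your own. Each camera call takes 0.05 s, during which the arm holds its last target.

TASK

Two wooden offcuts are jammed in the T-slot of the aluminium gauge bed. Take the scraper, put its blade down into the slot behind them, push both out of the slot's open end into the steel tray there without digging the blade hard into the bed, then lay the scraper back flat on the bench, clear of the bed. Leave the other things on the bench where they are.

Things in the scene. Friction and masses are not known exactly. Their poses are not given: they have to be found in the camera images.
- bed: gauge bed of a board trimmer, fixed: aluminium block 260 mm long (x), 100 wide (y), 55 tall; feet out to y = +-72. Origin: centre of its underside, at bench level; x runs along its T-slot to the open end, z up. A steel end cap (x -142 to -130, flush with the top) shuts the slot's other end. A steel fence bar stands on top at y -49 to -39, z 55 to 73
- slot_mouth (a point): centre of the slot's floor at its open end (bed x = 130, y = 0, z = 33 mm); axes as the bed's. The T-slot runs straight along y = 0: neck 14 mm wide, 11 deep (z 44 to 55, the top face); below it a cavity 26 wide, 11 high (z 33 to 44)
- slot_shut_end (a point): centre of the slot's floor at its shut end, at the face of the end cap (bed x = -130, y = 0, z = 33 mm); axes as the bed's
- tray_floor (a point): centre of the floor of the offcut tray, a dark sheet-steel tray fixed to the bed just beyond and below the slot's open end: inside, bed x 130 to 290, y +-49 mm, floor at z 14, side walls to z 32, far wall to z 55; axes as the bed's
- offcut_a_mid (a point): centre of a wooden offcut 60 mm long (along the slot), 23 wide, 9 thick, in the slot's cavity: wider than the neck, seen through it. A bowed steel clip, 30 long, on its middle presses on the lips and jams it: 2 to 3 N to slide it. Either offcut may be the rear one; at least 50 mm of slot is free between that and the end cap; the offcuts do not touch at the start
- offcut_b_mid (a point): centre of the other wooden offcut, 70 mm long (along the slot), 23 wide, 9 thick, with the same clip, jammed in the same way in the same slot
- scraper_grip (a point): scraper lying flat on the bench, 182 mm long, about 0.1 kg: pale wooden handle 100 long, 24 x 24, a ferrule, then a stiff straight steel blade 70 long, 11 wide (y), 5 thick (z), in line with the handle's middle. This point: middle of the handle's section, 25 mm behind its front end, 12 mm above the bench, near the balance point; x points to the tip, z up
- scraper_tip (a point): middle of the lower edge of the blade's square end, 107 mm ahead of scraper_grip along x and 2.5 mm below it along z; axes as scraper_grip's
- stop_gauge: the sliding stop of the bed, taken off: aluminium block 85 x 45 x 22 mm with a black star knob (61 mm tall in all) and a steel face plate, loose on the bench; bystander, origin at its underside
- brush: bench brush with dark wooden handle, 200 mm, loose on the bench; bystander, origin at its underside
- spatula: black-handled steel spatula, 190 mm, thin flat blade, loose on the bench; bystander, origin at its underside
- weight: black block weight 100 x 60 x 35 mm, loose on the bench; bystander, origin at its underside
- set_square: try square: steel blade 140 x 30 x 3 mm with a dark wooden stock 18 x 100 x 14 mm, loose on the bench; bystander, origin at its underside
- paste_jar: closed jar, diameter 68 mm, 75 mm tall; bystander, origin at its underside
- scraper: the whole scraper: origin on its underside below scraper_grip; axes as scraper_grip's
- offcut_a: the whole offcut: origin at the centre of its underside; axes as the bed's at the start
- offcut_b: the whole offcut: origin at the centre of its underside; axes as the bed's at the start
Mind the look-alikes: they are no part of the job. Leave any turquoise or yellow look-alike of the offcut_b alone.

How it is judged:
On the way, in this order (a step that is already met when the one before it is completed fails the run):
1. the scraper's blade stands in the slot below its lips (z of scraper_tip in the frame of bed between 0.028 and 0.044 m and y of scraper_tip in the frame of bed between -0.008 and 0.008 m and x of scraper_tip in the frame of bed between -0.13 and 0.12 m), for 0.1 s.
2. both offcuts have left the slot by its open end and are in the tray (x of offcut_a_mid in the frame of bed between 0.13 and 0.292 m and y of offcut_a_mid in the frame of bed between -0.05 and 0.05 m and z of each of offcut_a_mid, offcut_b_mid in the frame of bed below 0.06 m and (z of offcut_a_mid in the frame of bed below 0.032 m or x of offcut_a_mid in the frame of bed above 0.17 m) and x of offcut_b_mid in the frame of bed between 0.13 and 0.292 m and y of offcut_b_mid in the frame of bed between -0.05 and 0.05 m and (z of offcut_b_mid in the frame of bed below 0.032 m or x of offcut_b_mid in the frame of bed above 0.17 m)), for 0.1 s.
At the end, for the whole second after the job is handed in: Both offcuts lie at rest in the tray at the open end (wholly out of the slot); the scraper lies flat on the bench (within about 7 degrees), not touching the bed or its tray, released and at rest (all of step 2 and linear speed of each of offcut_a, offcut_b, scraper below 0.03 m/s and angle between scraper_grip's own x axis and vertical above 1.45 rad and height (world z) of scraper_grip below 0.02 m and contact force between scraper and bed below 0.05 N and contact force between the fingers and scraper below 0.05 N).
It fails at once if the scraper is forced against the bed with more than 45 N (contact force between scraper and bed above 45 N).
It fails at once if a bystander on the bench is moved by more than 30 mm (distance of any of stop_gauge, brush, spatula, weight, set_square, paste_jar from where it was at the start of the episode above 0.03 m).
It also fails if it takes over 51 s, if anything falls off the work surface, if the arm or the gripper's body presses on something with over 40 N, if the wrist force passes 120 N, or if a joint passes its speed limit or range.

## Working session

There is one attempt and no reset: what is moved stays moved. The work goes in short steps, Python scripts to look and compute and a shell command to move; the robot and the scene stay as the last step left them, time stands still between calls to the robot, and variables do not carry over. Pictures are saved under pics/ and viewed, and the job is handed in when it is done.

```bash
ls; mkdir -p pics; python3 - <<'E'
from station import *
import cv2
s=read_state();print({k:s[k] for k in('time','ee_pos','ee_rot','force','opening')})
for n in('top','side'):
    im=camera(n);cv2.imwrite(f'pics/{n}0.png',im[:,:,::-1]);print(n,camera_info(n))
E
```

```text
pics
{'time': 0.0, 'ee_pos': array([0.15167952, 0.52793211, 0.23819916]), 'ee_rot': array([[-9.61137801e-01,  2.76068479e-01, -5.67923944e-04],
       [ 2.76069046e-01,  9.61134991e-01, -2.32623340e-03],
       [-9.63481426e-05, -2.39261708e-03, -9.99997133e-01]]), 'force': array([-0.09058087,  0.07588328, -0.10394863]), 'opening': 0.996882247194361}
top {'intrinsics': array([[495.68592055,   0.        , 314.33768642],
       [  0.        , 495.68592055, 198.20840468],
       [  0.        ,   0.        ,   1.        ]]), 'k1': -0.11257553204332789, 'R': array([[-0.0126328 , -0.99970052, -0.02095919],
       [-0.98934149,  0.01553733, -0.14478264],
       [ 0.14506493,  0.01890679, -0.98924148]]), 't': array([0.04784479, 0.51025292, 1.30164703])}
side {'intrinsics': array([[367.53165334,   0.        , 316.03266835],
       [  0.        , 367.53165334, 201.83771953],
       [  0.        ,   0.        ,   1.        ]]), 'k1': -0.07654295864130232, 'R': array([[ 0.98659292, -0.16281868,  0.01115733],
       [-0.0687843 , -0.47684446, -0.87629224],
       [ 0.14799705,  0.86377627, -0.48165074]]), 't': array([-0.47435315,  0.09959238,  0.73384355])}
```

View pics/top0.png

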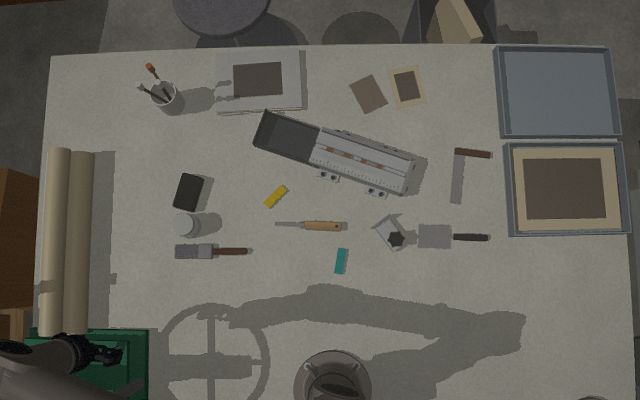

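View pics/side0.png

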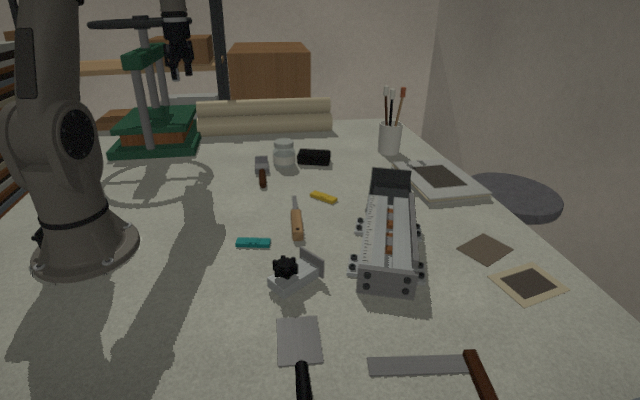

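The top view shows the bed from (250,130) to (420,175) with the tray at its left end. The scraper is at (275–347, 225) with its tip pointing left. The yellow (276,196) and turquoise (341,260) blocks are look-alikes. I'll enlarge both areas.

```bash
python3 - <<'E'
import cv2
t=cv2.imread('pics/top0.png');s=cv2.imread('pics/side0.png')
cv2.imwrite('pics/c1.png',cv2.resize(t[95:205,240:440],None,fx=4,fy=4,interpolation=cv2.INTER_CUBIC))
cv2.imwrite('pics/c2.png',cv2.resize(t[205:275,265:365],None,fx=8,fy=8,interpolation=cv2.INTER_CUBIC))
cv2.imwrite('pics/c3.png',cv2.resize(s[160:300,280:440],None,fx=4,fy=4,interpolation=cv2.INTER_CUBIC))
E
```

```text
(no output)
```

View pics/c1.png

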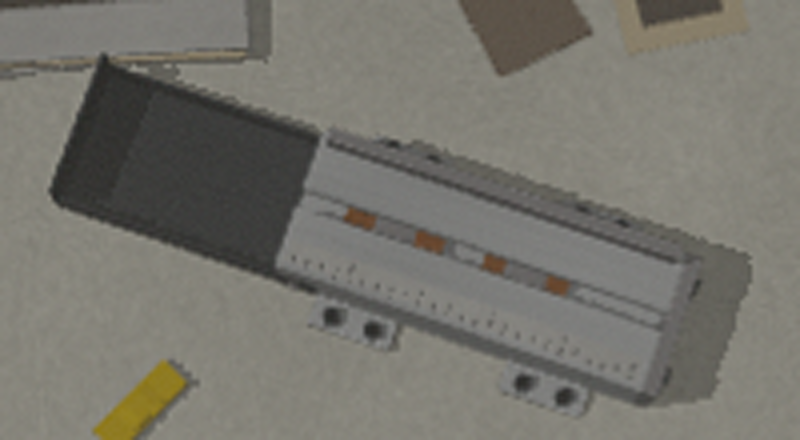

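View pics/c2.png

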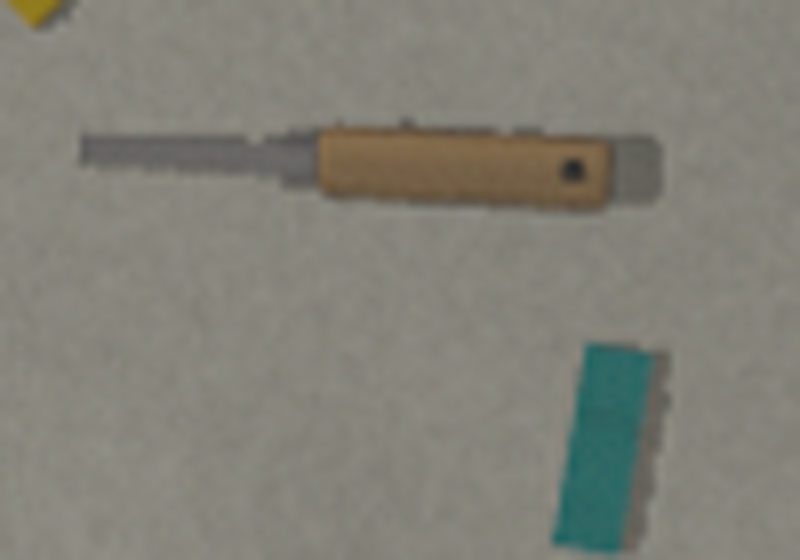

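View pics/c3.png

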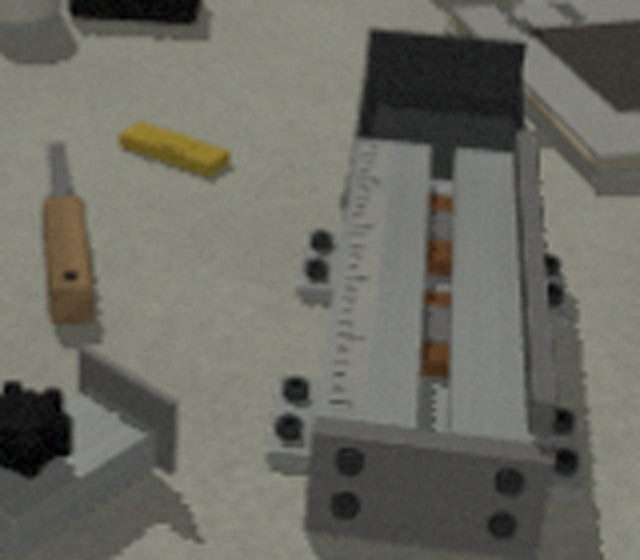

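In the c1 crop, the slot runs from its mouth at about (305,195) to its shut end at about (660,320). The two brown offcuts with steel clips sit inside it, and roughly a quarter of the slot is free at the right-hand (shut) end. The yellow and turquoise blocks lie outside it on the bench, so they aren't part of the job. Next I'll fit the bed and scraper poses from both views.

```bash
cat > h.py <<'E'
import numpy as np, cv2
from scipy.optimize import least_squares
from station import *
CI={n:camera_info(n) for n in('top','side')}
def proj(n,X):
    c=CI[n];X=np.atleast_2d(X);p=X@c['R'].T+c['t'];s=p[:,:2]/p[:,2:]
    s=s*(1+c['k1']*(s**2).sum(1,keepdims=True));K=c['intrinsics']
    return np.c_[s[:,0]*K[0,0]+K[0,2],s[:,1]*K[1,1]+K[1,2]]
def ray(n,uv,z):
    f=lambda q:proj(n,[q[0],q[1],z])[0]-np.array(uv)
    return least_squares(f,[.5,0]).x
def fr(p,X):
    X=np.atleast_2d(X);c,s=np.cos(p[2]),np.sin(p[2])
    z=p[3] if len(p)>3 else 0
    return np.c_[p[0]+c*X[:,0]-s*X[:,1],p[1]+s*X[:,0]+c*X[:,1],X[:,2]+z]
def fit(obs,p0):
    def f(p): return np.concatenate([(proj(n,fr(p,np.array(X)/1000))[0]-uv) for n,X,uv in obs])
    r=least_squares(f,p0,loss='soft_l1');return r.x,f(r.x).reshape(-1,2)
E
cat > a.py <<'E'
from h import *
T=lambda u,v:np.array([240+u/4-.4,95+v/4-.4]); S=lambda u,v:np.array([280+u/4-.4,160+v/4-.4])
obs=[('top',(130,50,55),T(278,268)),('top',(-142,50,55),T(645,397)),('top',(290,-50,55),T(103,57)),('top',(290,50,55),T(54,195)),
('side',(-142,50,55),S(313,427)),('side',(-142,-50,55),S(546,447)),('side',(130,50,55),S(358,140)),('side',(290,50,55),S(370,30)),('side',(290,-50,55),S(526,44)),('side',(-142,50,0),S(305,535))]
p,r=fit(obs,[.6,-.1,1.3]);print(p,np.degrees(p[2]));print(r.round(1))
U=lambda u,v:np.array([265+u/8-.45,205+v/8-.45])
ob2=[('top',(82-82-82+107,12,24),U(318,197)),('top',(25,-12,24),U(320,128)),('top',(-75,12,24),U(606,212)),('top',(-75,-12,24),U(607,140)),
('top',(107,5.5,14.5),U(82,165)),('top',(107,-5.5,14.5),U(82,135)),
('side',(-75,12,24),S(52,297)),('side',(-75,-12,24),S(94,293)),('side',(25,12,24),S(44,198)),('side',(25,-12,24),S(83,197)),('side',(107,0,14.5),S(57,143))]
q,r=fit(ob2,[.5,0,1.5]);print(q,np.degrees(q[2]));print(r.round(1))
np.save('bed.npy',p);np.save('scr.npy',q)
t=cv2.imread('pics/top0.png');s=cv2.imread('pics/side0.png')
for n,im,o in(('top',t,(240,95,440,265)),('side',s,(280,150,440,300))):
    big=cv2.resize(im[o[1]:o[3],o[0]:o[2]],None,fx=4,fy=4,interpolation=cv2.INTER_CUBIC)
    def L(P,Q,A,B,col):
        a=((proj(n,fr(P,np.array([A,B])/1000))-o[:2]+.4)*4).astype(int);cv2.line(big,tuple(map(int,a[0])),tuple(map(int,a[1])),col,1)
    for y in(-50,-7,7,50):L(p,0,(-142,y,55),(130,y,55),(0,0,255))
    for x in(-142,-130,130):L(p,0,(x,-50,55),(x,50,55),(0,255,0))
    L(p,0,(290,-50,55),(290,50,55),(255,0,255))
    for y in(-12,12):L(q,0,(-75,y,24),(25,y,24),(0,0,255))
    for y in(-5.5,5.5):L(q,0,(37,y,14.5),(107,y,14.5),(255,0,0))
    cv2.imwrite(f'pics/ov_{n}.png',big)
# offcut ends, z=42 top, along y=0
P=np.array([p[0],p[1]])
for nm,uvs in(('top',[T(346,213),T(444,244),T(485,260),T(570,290)]),('side',[S(440,195),S(438,273),S(438,292),S(436,375)])):
    for uv in uvs:
        w=ray(nm,uv,.042);d=w-P;c,s_=np.cos(p[2]),np.sin(p[2]);print(nm,(np.array([c*d[0]+s_*d[1],-s_*d[0]+c*d[1]])*1000).round(1))
E
python3 a.py
```

```text
[ 0.61333879 -0.0822474   1.21679064] 69.71696845387483
[[-1.4 -1.1]
 [ 2.7 -0.3]
 [-0.1 -0.4]
 [-0.6 -1.7]
 [-0.7  1.4]
 [ 1.8  3.9]
 [-1.  -0.5]
 [-0.   0. ]
 [-1.2 -0.1]
 [-0.8 -0.9]]
[0.44065335 0.04350257 1.5074937 ] 86.3730268360053
[[-0.  -0.6]
 [ 0.2 -0.8]
 [ 0.9 -0.7]
 [ 1.1 -0.5]
 [-0.2 -0.2]
 [ 0.1 -0.4]
 [-1.2 -1. ]
 [-0.1 -0.6]
 [-1.  -0.3]
 [-0.3 -0.5]
 [-0.6  0.3]]
top [95.7 -2.6]
top [25.4 -4.2]
top [-4.5 -2.9]
top [-65.7  -2.3]
side [96.4 -1. ]
side [14.8 -1.4]
side [-2.9 -1.7]
side [-72.9  -2.1]
```

View pics/ov_top.png

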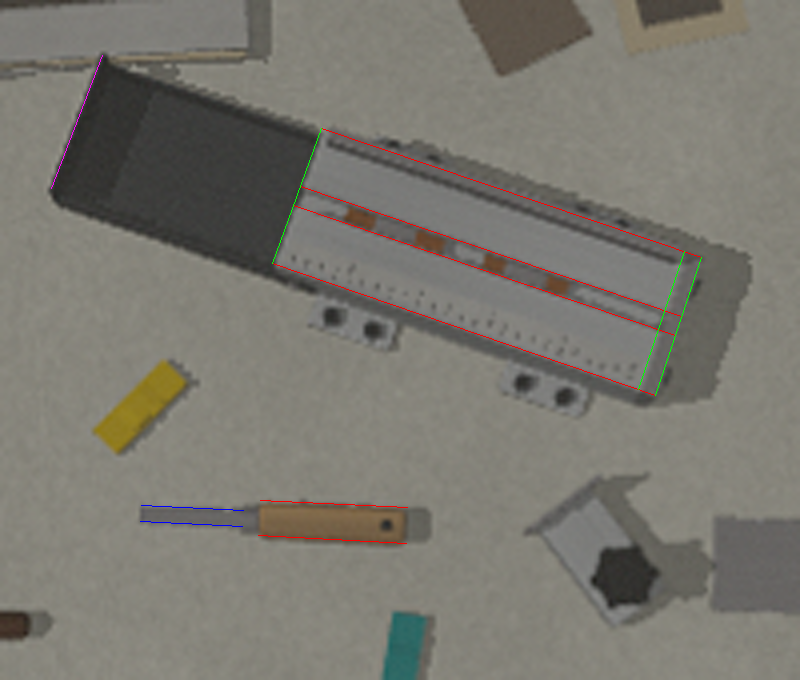

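View pics/ov_side.png

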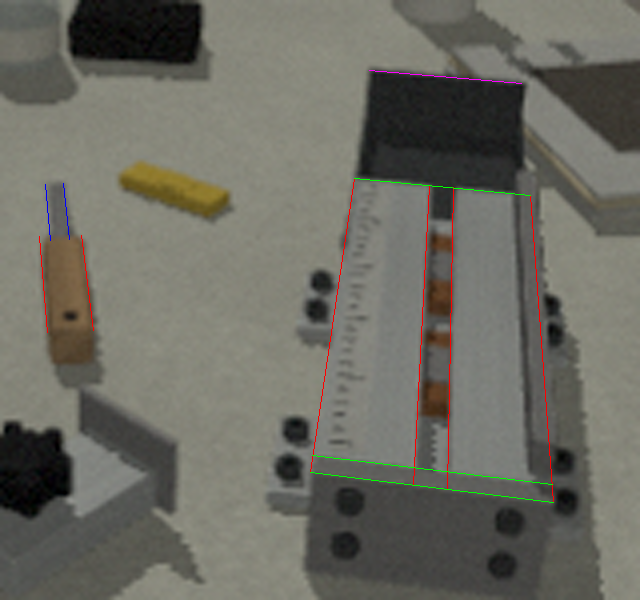

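Both fits agree to about 1–2 px:

| Item | World position (m) | Yaw | Notes |
|---|---|---|---|
| Bed | (0.613, -0.082) | 69.7° | rear offcut ends at bed x ≈ -70 mm |
| Scraper grip | (0.441, 0.043) | 86.4° | |

The tool only ever points down, so I need to tilt the scraper within the grip. I'll grip the handle near its front, press its rear down on the bed's near top edge to swing the blade down about 30°, then go into the slot. First, the approach.

```bash
python3 -m jog '[{"turn":0.123},{"turn":0.123},{"turn":0.123},{"turn":0.123},{"turn":0.123},{"turn":0.123},{"turn":0.123},{"turn":0.123},{"turn":0.123},{"turn":0.123},{"turn":0.124}]' 55 25
```

```text
$[0]: bad value
```

```bash
python3 -m jog '[{"x":-3.05,"y":2.12},{"x":-3.05,"y":2.12},{"x":-3.05,"y":2.12},{"x":-3.05,"y":2.12},{"x":-3.05,"y":2.12},{"x":-3.05,"y":2.12},{"x":-3.05,"y":2.12},{"x":-3.05,"y":2.12},{"x":-3.05,"y":2.12},{"x":-3.05,"y":2.12},{"x":-3.05,"y":2.12},{"x":-3.05,"y":2.12,"z":1},{"x":-3.05,"y":2.12,"z":2},{"x":-3.05,"y":2.12,"z":2},{"x":-3.05,"y":2.12,"z":2},{"z":2},{"z":2},{}]'
```

```text
$[0]: bad value
```

```bash
python3 - <<'E'
from h import *
s=read_state();R=s['ee_rot'];p=np.array(s['ee_pos']);q=np.load('scr.npy')
g=fr(q,[.008,0,.010])[0]
print(p,s['time'],np.degrees(np.arctan2(R[1,0],R[0,0])),'delta tool cm',(R.T@(g-p)*100).round(2),'turn',np.arctan2(R[1,0],R[0,0])-q[2],s['joint_positions'])
im=camera('top');cv2.imwrite('pics/t1.png',im[150:300,220:420,::-1].repeat(4,0).repeat(4,1))
E
```

```text
[0.15169602 0.52801714 0.23832732] 0.1 163.97285966651026 delta tool cm [-40.98 -37.76  22.92] turn 1.3543725818895025 [-1.33270059  0.31165647  0.013978    1.51288777 -0.00439236  1.31917675
 -0.02722347]
```

View pics/t1.png

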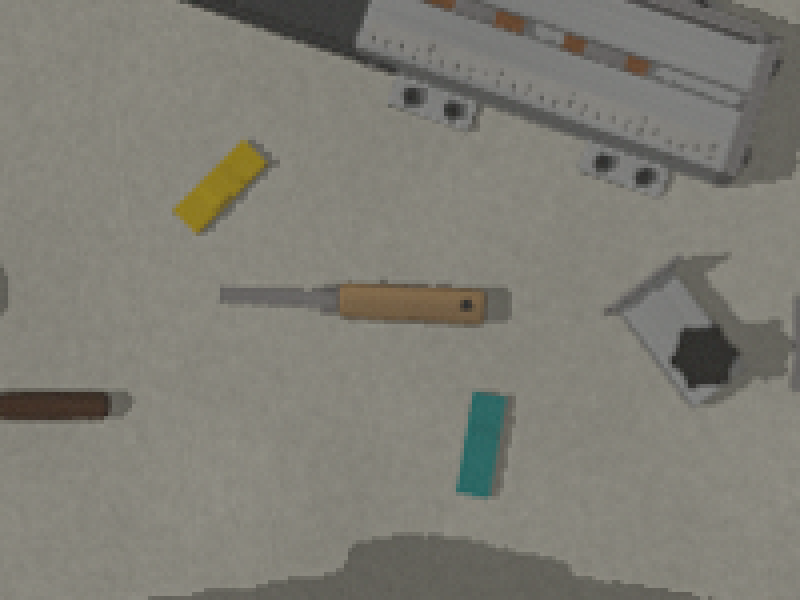

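Both moves were refused, so nothing has moved. The picture shows the same scene with the scraper at zoomed (220–490, 300). The rows probably need all four keys.

```bash
python3 -m jog '[{"x":0,"y":0,"z":0,"turn":0.123},{"x":0,"y":0,"z":0,"turn":0.123},{"x":0,"y":0,"z":0,"turn":0.123},{"x":0,"y":0,"z":0,"turn":0.123},{"x":0,"y":0,"z":0,"turn":0.123},{"x":0,"y":0,"z":0,"turn":0.123},{"x":0,"y":0,"z":0,"turn":0.123},{"x":0,"y":0,"z":0,"turn":0.123},{"x":0,"y":0,"z":0,"turn":0.123},{"x":0,"y":0,"z":0,"turn":0.123},{"x":0,"y":0,"z":0,"turn":0.124}]' 55 25
```

```text
time: 1.07
ee_pos: [0.1517, 0.5283, 0.2388]
ee_rot: [[0.069, 0.998, -0.0], [0.998, -0.069, -0.001], [-0.001, -0.0, -1.0]]
force: [-0.3, -0.2, 0.6]
opening: 0.551
```

```bash
python3 -m jog '[{"x":-3,"y":2.1,"z":0,"turn":0},{"x":-3,"y":2.1,"z":0,"turn":0},{"x":-3,"y":2.1,"z":0,"turn":0},{"x":-3,"y":2.1,"z":0,"turn":0},{"x":-3,"y":2.1,"z":0,"turn":0},{"x":-3,"y":2.1,"z":0,"turn":0},{"x":-3,"y":2.1,"z":0,"turn":0},{"x":-3,"y":2.1,"z":0,"turn":0},{"x":-3,"y":2.1,"z":0,"turn":0},{"x":-3,"y":2.1,"z":0,"turn":0},{"x":-3,"y":2.1,"z":0,"turn":0},{"x":-3,"y":2.1,"z":1,"turn":0},{"x":-3,"y":2.1,"z":1.5,"turn":0},{"x":-3,"y":2.1,"z":2,"turn":0},{"x":-3,"y":2.1,"z":2,"turn":0},{"x":0,"y":0,"z":3,"turn":0},{"x":0,"y":0,"z":3,"turn":0},{"x":0,"y":0,"z":0,"turn":0}]'
python3 - <<'E'
from h import *
s=read_state();R=s['ee_rot'];p=np.array(s['ee_pos']);q=np.load('scr.npy')
g=fr(q,[.008,0,.010])[0]
print(p,s['time'],np.degrees(np.arctan2(R[1,0],R[0,0])),'delta tool cm',(R.T@(g-p)*100).round(2),'turn',np.arctan2(R[1,0],R[0,0])-q[2],s['joint_positions'])
im=camera('top');cv2.imwrite('pics/t2.png',im[150:300,220:420,::-1].repeat(4,0).repeat(4,1))
E
```

```text
time: 2.57
ee_pos: [0.433, 0.0583, 0.1096]
ee_rot: [[0.065, 0.998, -0.011], [0.998, -0.065, -0.004], [-0.004, -0.011, -1.0]]
force: [-1.8, 0.7, -0.5]
opening: 0.551
[0.43300566 0.05832925 0.10957056] 2.5667 86.25626400748925 delta tool cm [-0.59  0.97  9.95] turn -0.002037895801546341 [-0.78028439  0.25665895  0.71327019  2.00031801 -0.1998897   0.96669227
 -0.03227997]
```

View pics/t2.png

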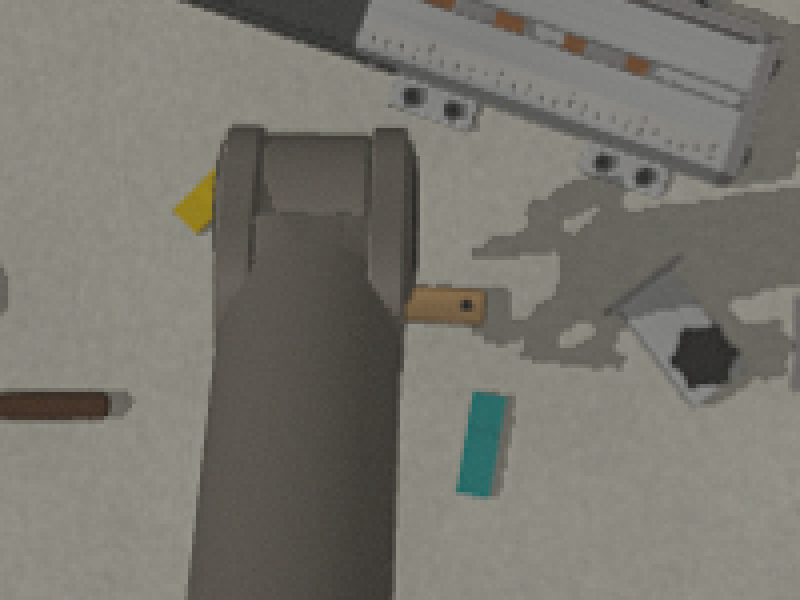

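The arm hides the scraper in the top view, with only the handle end visible at (445,305). I'll correct the offset and descend with the side camera as the check.

```bash
python3 -m jog '[{"x":-0.3,"y":0.5,"z":1.5,"turn":0},{"x":-0.3,"y":0.5,"z":1.5,"turn":0},{"x":0,"y":0,"z":1.5,"turn":0},{"x":0,"y":0,"z":1.5,"turn":0},{"x":0,"y":0,"z":0,"turn":0}]'
python3 - <<'E'
from h import *
s=read_state();R=s['ee_rot'];p=np.array(s['ee_pos']);q=np.load('scr.npy')
g=fr(q,[.008,0,.010])[0]
print(p,'delta tool cm',(R.T@(g-p)*100).round(2))
im=camera('side');cv2.imwrite('pics/s2.png',cv2.resize(im[100:260,220:400,::-1],None,fx=4,fy=4,interpolation=cv2.INTER_CUBIC)[:600])
E
```

```text
time: 3.03
ee_pos: [0.4467, 0.0541, 0.054]
ee_rot: [[0.061, 0.998, -0.002], [0.998, -0.061, -0.0], [-0.0, -0.002, -1.0]]
force: [-0.1, 0.1, 0.9]
opening: 0.552
[0.44667447 0.05406768 0.05396471] delta tool cm [-0.29 -0.52  4.4 ]
```

View pics/s2.png

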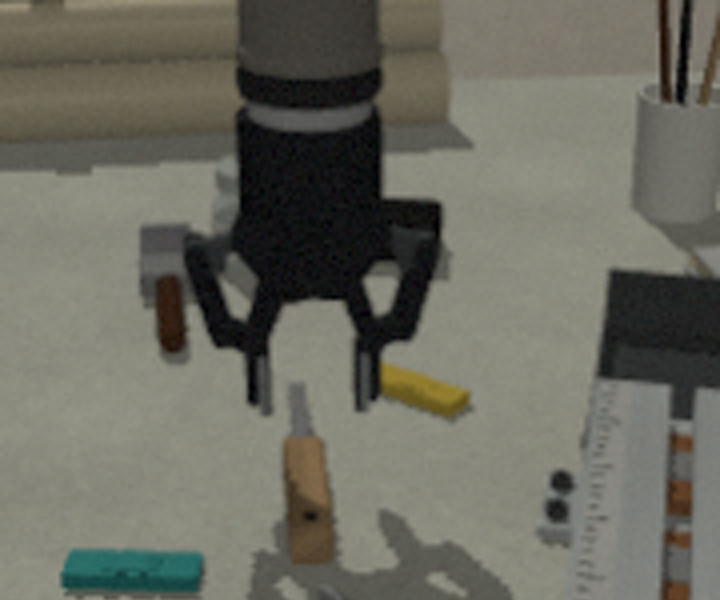

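The fingers are open on either side of the handle (zoomed: fingers at x = 258 and 367, handle at 307). I'll make the small correction, descend and close.

```bash
python3 -m jog '[{"x":-0.3,"y":-0.5,"z":1.4,"turn":0},{"x":0,"y":0,"z":1.5,"turn":0},{"x":0,"y":0,"z":1.0,"turn":0},{"x":0,"y":0,"z":0.5,"turn":0},{"x":0,"y":0,"z":0,"turn":0},{"x":0,"y":0,"z":0,"turn":0}]'
python3 -m jog '[{"x":0,"y":0,"z":0,"turn":0},{"x":0,"y":0,"z":0,"turn":0},{"x":0,"y":0,"z":0,"turn":0},{"x":0,"y":0,"z":0,"turn":0},{"x":0,"y":0,"z":0,"turn":0},{"x":0,"y":0,"z":0,"turn":0},{"x":0,"y":0,"z":0,"turn":0},{"x":0,"y":0,"z":0,"turn":0}]' 0 25
```

```text
time: 3.58
ee_pos: [0.4431, 0.0508, 0.0111]
ee_rot: [[0.062, 0.998, 0.001], [0.998, -0.062, 0.0], [0.0, 0.001, -1.0]]
force: [0.6, -0.6, -0.2]
opening: 0.55
time: 4.25
ee_pos: [0.4431, 0.0507, 0.0112]
ee_rot: [[0.063, 0.998, 0.001], [0.998, -0.063, 0.001], [0.001, 0.001, -1.0]]
force: [-1.6, 0.8, 6.2]
opening: 0.276
```

The opening of 0.276 is about 23.5 mm, so the handle is held. I'll lift and turn the blade toward the robot.

```bash
python3 -m jog '[{"x":0,"y":0,"z":-1,"turn":0},{"x":0,"y":0,"z":-2,"turn":0},{"x":0,"y":0,"z":-3,"turn":0},{"x":0,"y":0,"z":-3,"turn":0},{"x":0,"y":0,"z":-3,"turn":0},{"x":0,"y":0,"z":0,"turn":-0.12},{"x":0,"y":0,"z":0,"turn":-0.12},{"x":0,"y":0,"z":0,"turn":-0.12},{"x":0,"y":0,"z":0,"turn":-0.12},{"x":0,"y":0,"z":0,"turn":-0.12},{"x":0,"y":0,"z":0,"turn":-0.12},{"x":0,"y":0,"z":0,"turn":-0.12},{"x":0,"y":0,"z":0,"turn":-0.12},{"x":0,"y":0,"z":0,"turn":-0.12},{"x":0,"y":0,"z":0,"turn":-0.12},{"x":0,"y":0,"z":0,"turn":-0.08},{"x":0,"y":0,"z":0,"turn":0},{"x":0,"y":0,"z":0,"turn":0}]'
cat > d.py <<'E'
from h import *
import sys
# usage: d.py bx by z yawoff_deg(rel bed)
b=np.load('bed.npy');a=list(map(float,sys.argv[1:5]))
s=read_state();R=np.array(s['ee_rot']);p=np.array(s['ee_pos'])
g=fr(b,[a[0]/1000,a[1]/1000,a[2]/1000])[0]
c,sn=np.cos(b[2]),np.sin(b[2]);d=p-[b[0],b[1],0]
yaw=np.arctan2(R[1,0],R[0,0])
tw=yaw-(b[2]+np.radians(a[3]));tw=(tw+np.pi)%(2*np.pi)-np.pi
print('t',s['time'],'bed xyz mm',np.array([c*d[0]+sn*d[1],-sn*d[0]+c*d[1],d[2]]).round(4)*1000,'yaw-bed',np.degrees(yaw-b[2]).round(2),'delta tool cm',(R.T@(g-p)*100).round(2),'turn',tw.round(4),'F',np.array(s['force']).round(1),'j',np.array(s['joint_positions']).round(2))
E
python3 d.py 30 72 85 90
```

```text
time: 5.75
ee_pos: [0.442, 0.0502, 0.1305]
ee_rot: [[-0.937, 0.349, -0.0], [0.349, 0.937, -0.0], [0.0, -0.0, -1.0]]
force: [-0.1, 0.2, -1.4]
opening: 0.278
t 5.75 bed xyz mm [ 64.9 206.6 130.5] yaw-bed 89.87 delta tool cm [-13.47  -3.46   4.55] turn -0.0023 F [-0.1  0.2 -1.4] j [-0.61  0.21  0.53  1.96 -0.13  1.    1.19]
```

```bash
python3 -m jog '[{"x":-2,"y":-0.5,"z":0,"turn":0},{"x":-3,"y":-0.7,"z":0,"turn":0},{"x":-3,"y":-0.8,"z":0.5,"turn":0},{"x":-3,"y":-0.8,"z":1,"turn":0},{"x":-2.5,"y":-0.7,"z":1.5,"turn":0},{"x":0,"y":0,"z":1.5,"turn":0},{"x":0,"y":0,"z":0,"turn":0},{"x":0,"y":0,"z":0,"turn":0}]'
python3 d.py 30 72 70 90
python3 - <<'E'
from h import *
im=camera('side');cv2.imwrite('pics/s3.png',cv2.resize(im[100:290,260:440,::-1],None,fx=3,fy=3,interpolation=cv2.INTER_CUBIC))
im=camera('top');cv2.imwrite('pics/t3.png',cv2.resize(im[90:270,230:450,::-1],None,fx=3,fy=3,interpolation=cv2.INTER_CUBIC))
E
```

```text
time: 6.42
ee_pos: [0.5554, -0.0287, 0.0843]
ee_rot: [[-0.938, 0.348, -0.004], [0.348, 0.938, 0.0], [0.004, -0.001, -1.0]]
force: [-0.2, 0.2, -0.6]
opening: 0.277
t 6.4167 bed xyz mm [30.1 72.9 84.3] yaw-bed 89.94 delta tool cm [-0.1  -0.01  1.43] turn -0.0011 F [-0.2  0.2 -0.6] j [-0.36  0.5   0.52  1.72 -0.29  1.01  1.48]
```

View pics/s3.png

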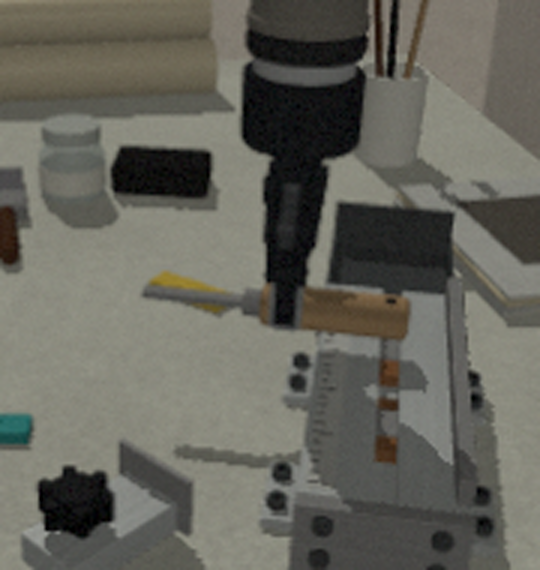

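View pics/t3.png

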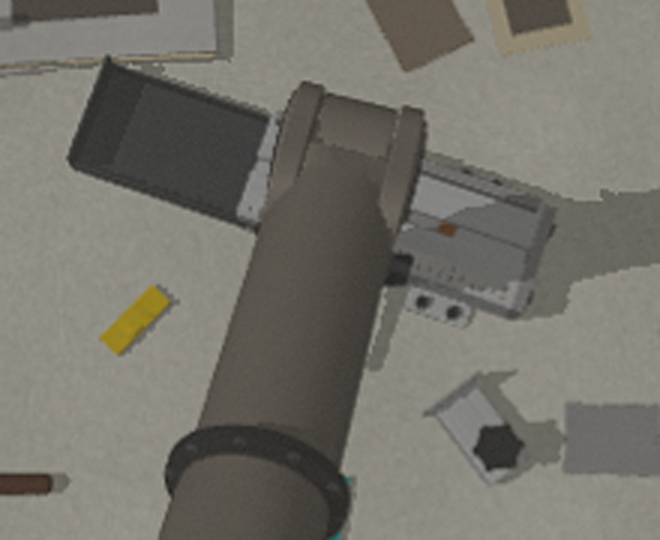

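The side view shows the scraper held level at the handle's front, with its rear over the near edge of the bed and the blade clear to the left at (150–260, 295). I'll press down gradually.

```bash
python3 -m jog '[{"x":0,"y":0,"z":1.0,"turn":0},{"x":0,"y":0,"z":0.5,"turn":0},{"x":0,"y":0,"z":0.4,"turn":0},{"x":0,"y":0,"z":0.3,"turn":0},{"x":0,"y":0,"z":0,"turn":0}]'
python3 d.py 30 72 57 90
python3 -m jog '[{"x":0,"y":0,"z":0.3,"turn":0},{"x":0,"y":0,"z":0.2,"turn":0},{"x":0,"y":0,"z":0,"turn":0}]'
python3 d.py 30 72 57 90
python3 - <<'E'
from h import *
im=camera('side');cv2.imwrite('pics/s4.png',cv2.resize(im[150:270,260:440,::-1],None,fx=4,fy=4,interpolation=cv2.INTER_CUBIC))
E
```

```text
time: 6.93
ee_pos: [0.5557, -0.0281, 0.0642]
ee_rot: [[-0.938, 0.346, -0.002], [0.346, 0.938, 0.002], [0.003, 0.001, -1.0]]
force: [-4.2, 1.4, 6.5]
opening: 0.273
t 6.9333 bed xyz mm [30.8 72.8 64.2] yaw-bed 90.04 delta tool cm [-0.08 -0.08  0.72] turn 0.0007 F [-4.2  1.4  6.5] j [-0.35  0.52  0.51  1.74 -0.3   0.96  1.5 ]
time: 7.18
ee_pos: [0.5552, -0.028, 0.0601]
ee_rot: [[-0.938, 0.346, -0.003], [0.346, 0.938, 0.003], [0.004, 0.002, -1.0]]
force: [-8.1, 2.7, 14.0]
opening: 0.273
t 7.1833 bed xyz mm [30.8 73.3 60.1] yaw-bed 90.04 delta tool cm [-0.13 -0.08  0.31] turn 0.0007 F [-8.1  2.7 14. ] j [-0.35  0.53  0.51  1.74 -0.31  0.96  1.5 ]
```

View pics/s4.png

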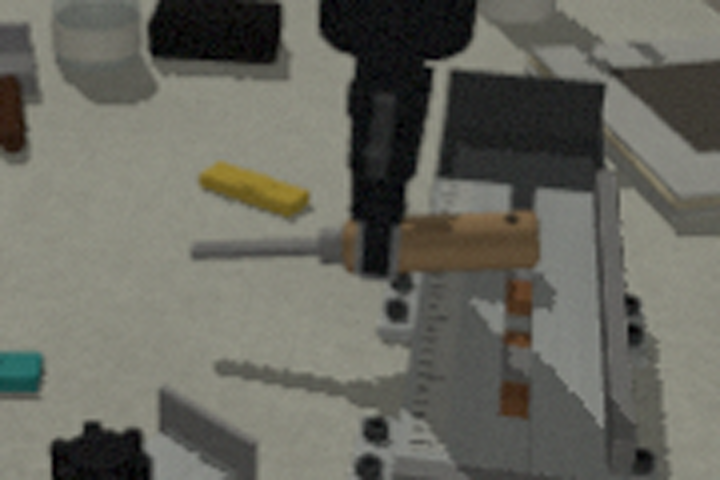

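The handle is tilting: the blade tip at zoomed (195,250) has dropped by roughly 10°, with 14 N on the wrist. I'll drop the grip to 20 N and keep going.

```bash
python3 -m jog '[{"x":0,"y":0,"z":0.1,"turn":0},{"x":0,"y":0,"z":0.2,"turn":0},{"x":0,"y":0,"z":0.2,"turn":0},{"x":0,"y":0,"z":0,"turn":0}]' - 20
python3 -m jog '[{"x":0,"y":0,"z":0.2,"turn":0},{"x":0,"y":0,"z":0.2,"turn":0},{"x":0,"y":0,"z":0,"turn":0}]'
python3 d.py 30 72 57 90
python3 - <<'E'
from h import *
im=camera('side');cv2.imwrite('pics/s5.png',cv2.resize(im[150:270,260:440,::-1],None,fx=4,fy=4,interpolation=cv2.INTER_CUBIC))
E
```

```text
time: 7.57
ee_pos: [0.555, -0.0279, 0.0553]
ee_rot: [[-0.938, 0.346, -0.003], [0.346, 0.938, 0.003], [0.004, 0.002, -1.0]]
force: [-8.6, 2.0, 14.6]
opening: 0.272
time: 7.82
ee_pos: [0.5551, -0.0279, 0.0515]
ee_rot: [[-0.938, 0.346, -0.003], [0.346, 0.938, 0.003], [0.004, 0.002, -1.0]]
force: [-9.6, 2.4, 15.5]
opening: 0.273
t 7.8167 bed xyz mm [30.8 73.5 51.5] yaw-bed 90.04 delta tool cm [-0.15 -0.08 -0.56] turn 0.0007 F [-9.6  2.4 15.5] j [-0.35  0.54  0.5   1.75 -0.32  0.94  1.51]
```

View pics/s5.png

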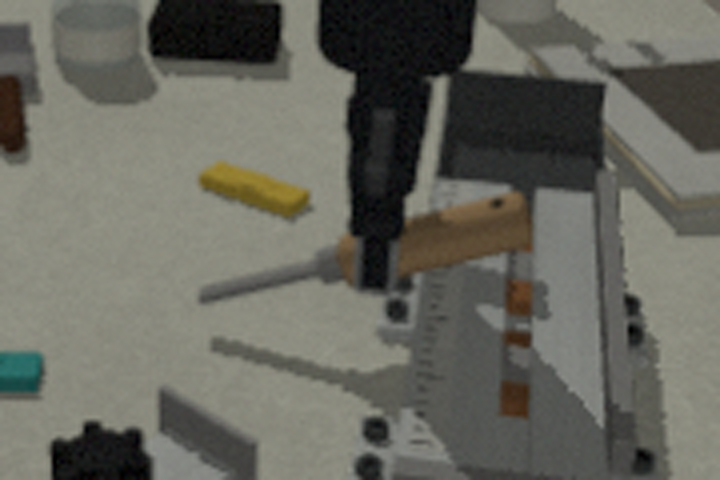

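```bash
cat > tilt.py <<'E'
from h import *
b=np.load('bed.npy')
def plane(n,uv,const,val,guess):
    # solve point in bed frame with const axis (0=x,1=y) = val(m)
    def f(q):
        X=[val,q[0],q[1]] if const==0 else [q[0],val,q[1]]
        return proj(n,fr(b,X))[0]-uv
    return least_squares(f,guess).x*1000
E
python3 - <<'E'
from tilt import *
V=lambda u,v:np.array([260+u/4-.4,150+v/4-.4])
pts={'tiptop':V(201,289),'tipbot':V(203,301),'blade_root_top':V(316,251),'blade_root_bot':V(320,266)}
r={k:plane('side',v,0,.0308,[.1,.05]) for k,v in pts.items()}
for k in r:print(k,r[k].round(1))
for f,g in(('tiptop','blade_root_top'),('tipbot','blade_root_bot')):
    d=r[g]-r[f];print(np.degrees(np.arctan2(d[1],-d[0])),np.hypot(*d))
# nearest handle side face, bed x=.0308-.012
for k,v in {'rear_top':V(512,193),'rear_bot':V(531,250)}.items():print(k,plane('side',v,0,.0308-.012,[0,.1]).round(1))
E
```

```text
tiptop [166.7  25.1]
tipbot [165.5  17.6]
blade_root_top [105.2  56.5]
blade_root_bot [102.7  47.6]
27.021514267996913 68.94964513055942
25.537877360083638 69.57994165374188
rear_top [  8.6 108.1]
rear_bot [-4.  77.2]
```

Tilt is about 26° and the tip is at z ≈ 18 mm. Another 3 mm should give about 31°.

```bash
python3 -m jog '[{"x":0,"y":0,"z":0.15,"turn":0},{"x":0,"y":0,"z":0.15,"turn":0},{"x":0,"y":0,"z":0,"turn":0},{"x":0,"y":0,"z":0,"turn":0}]'
python3 - <<'E'
from h import *
im=camera('side');cv2.imwrite('pics/s6.png',cv2.resize(im[150:270,260:440,::-1],None,fx=4,fy=4,interpolation=cv2.INTER_CUBIC))
E
```

```text
time: 8.2
ee_pos: [0.5552, -0.028, 0.0487]
ee_rot: [[-0.938, 0.346, -0.003], [0.346, 0.938, 0.003], [0.004, 0.002, -1.0]]
force: [-8.3, 2.4, 16.6]
opening: 0.275
```

View pics/s6.png

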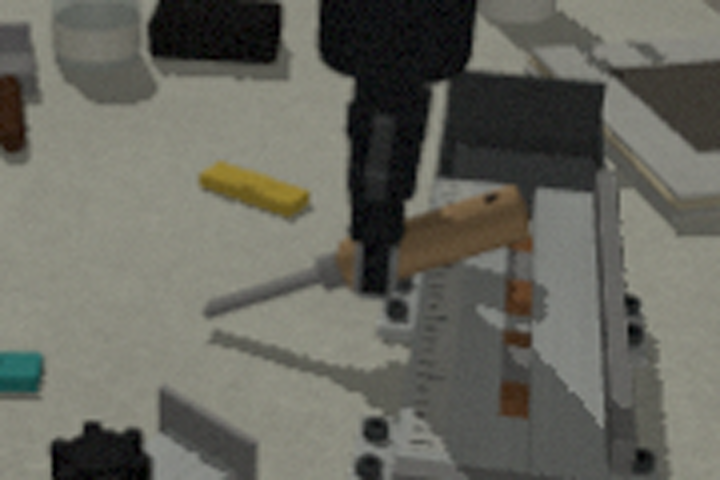

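```bash
python3 - <<'E'
from tilt import *
V=lambda u,v:np.array([260+u/4-.4,150+v/4-.4])
pts={'tiptop':V(205,304),'tipbot':V(209,317),'blade_root_top':V(316,257),'blade_root_bot':V(320,272)}
r={k:plane('side',v,0,.0308,[.1,.05]) for k,v in pts.items()}
for k in r:print(k,r[k].round(1))
for f,g in(('tiptop','blade_root_top'),('tipbot','blade_root_bot')):
    d=r[g]-r[f];print(np.degrees(np.arctan2(d[1],-d[0])),np.hypot(*d))
E
```

```text
tiptop [164.4  15.8]
tipbot [162.1   7.7]
blade_root_top [105.1  52.8]
blade_root_bot [102.6  43.9]
31.950021036058466 69.91613789049096
31.300485858374774 69.70244623895339
```

```bash
python3 - <<'E'
from tilt import *
V=lambda u,v:np.array([260+u/4-.4,150+v/4-.4])
for k,v,x in(('fingL',V(355,291),.0308-.014),('fingR',V(388,295),.0308-.014),('handle top over TCP',V(402,236),.0188),('rear bot',V(531,245),.0188),('rear top',V(513,186),.0188),('front top',V(341,240),.0188),('front bot',V(347,280),.0188)):print(k,plane('side',v,0,x,[.07,.05]).round(1))
s=read_state();print(proj('side',s['ee_pos']),proj('side',np.array(s['ee_pos'])+np.array(s['ee_rot'])[:,2]*.008))
print((proj('side',s['ee_pos'])-[259.6,149.6])*4)
E
```

```text
fingL [82.4 43.3]
fingR [65.3 43. ]
handle top over TCP [60.6 77.6]
rear bot [-3.7 80.1]
rear top [  8.6 112. ]
front top [91.3 71.6]
front bot [87.  48.2]
[[353.54117777 217.1445958 ]] [[353.29566031 220.39491241]]
[[375.76471106 270.17838321]]
```

The tilt is about 31.5°, with the tip 89 mm ahead of and 41 mm below the TCP. The handle has slid up a few mm in the pads, which still leaves enough clearance. I'll grip firmly, lift, and turn to point along the slot.

```bash
python3 -m jog '[{"x":0,"y":0,"z":-0.5,"turn":0},{"x":0,"y":0,"z":-1,"turn":0},{"x":0,"y":0,"z":-2.5,"turn":0},{"x":0,"y":0,"z":-3,"turn":0},{"x":0,"y":0,"z":-3,"turn":0},{"x":0,"y":0,"z":0,"turn":0.121},{"x":0,"y":0,"z":0,"turn":0.121},{"x":0,"y":0,"z":0,"turn":0.121},{"x":0,"y":0,"z":0,"turn":0.121},{"x":0,"y":0,"z":0,"turn":0.121},{"x":0,"y":0,"z":0,"turn":0.121},{"x":0,"y":0,"z":0,"turn":0.121},{"x":0,"y":0,"z":0,"turn":0.121},{"x":0,"y":0,"z":0,"turn":0.121},{"x":0,"y":0,"z":0,"turn":0.121},{"x":0,"y":0,"z":0,"turn":0.121},{"x":0,"y":0,"z":0,"turn":0.121},{"x":0,"y":0,"z":0,"turn":0.12},{"x":0,"y":0,"z":0,"turn":0}]' - 120
python3 d.py -176 0 110 0
```

```text
time: 9.83
ee_pos: [0.5569, -0.0289, 0.1464]
ee_rot: [[0.349, 0.937, 0.0], [0.937, -0.349, -0.001], [-0.001, 0.0, -1.0]]
force: [0.3, 0.8, -0.9]
opening: 0.258
t 9.8333 bed xyz mm [ 30.5  71.4 146.4] yaw-bed -0.15 delta tool cm [-20.63   7.2    3.65] turn -0.0026 F [ 0.3  0.8 -0.9] j [-0.62  0.52  0.91  1.66 -0.44  1.18  0.05]
```

```bash
python3 -m jog '[{"x":-1.6,"y":0.6,"z":0,"turn":0},{"x":-3,"y":1,"z":0,"turn":0},{"x":-3,"y":1,"z":0,"turn":0},{"x":-3,"y":1,"z":0,"turn":0},{"x":-3,"y":1,"z":0,"turn":0},{"x":-3,"y":1,"z":0.6,"turn":0},{"x":-3,"y":1,"z":1,"turn":0},{"x":-1,"y":0.6,"z":1,"turn":0},{"x":0,"y":0,"z":1,"turn":0},{"x":0,"y":0,"z":0,"turn":0},{"x":0,"y":0,"z":0,"turn":0}]'
python3 d.py -176 0 110 0
python3 - <<'E'
from h import *
im=camera('side');cv2.imwrite('pics/s7.png',cv2.resize(im[140:290,310:440,::-1],None,fx=4,fy=4,interpolation=cv2.INTER_CUBIC))
im=camera('top');cv2.imwrite('pics/t7.png',cv2.resize(im[100:220,300:450,::-1],None,fx=4,fy=4,interpolation=cv2.INTER_CUBIC))
E
```

```text
time: 10.75
ee_pos: [0.5529, -0.245, 0.1095]
ee_rot: [[0.344, 0.939, -0.001], [0.939, -0.344, 0.003], [0.002, -0.002, -1.0]]
force: [-0.2, 0.2, -1.7]
opening: 0.259
t 10.75 bed xyz mm [-173.6    0.3  109.5] yaw-bed 0.13 delta tool cm [-0.24  0.03 -0.05] turn 0.0023 F [-0.2  0.2 -1.7] j [-0.16  0.65  0.86  1.56 -0.52  1.18  0.45]
```

View pics/s7.png

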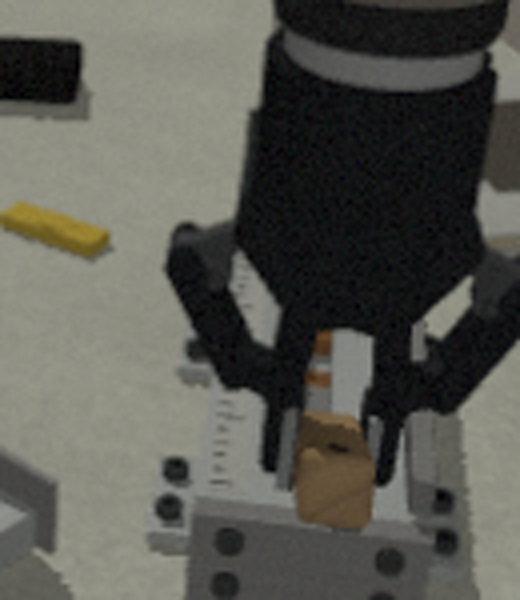

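View pics/t7.png

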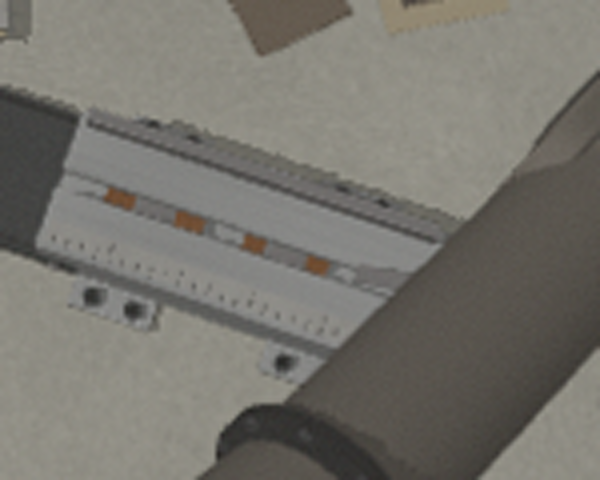

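In the top view the blade tip shows at zoomed (350–400, 275), above the slot's free end. I'll measure the slot and blade centre lines more precisely.

```bash
python3 - <<'E'
from h import *
b=np.load('bed.npy')
im=cv2.imread('pics/top0.png').astype(np.float32).mean(2)
im7=camera('top')
cv2.imwrite('pics/t7full.png',im7[:,:,::-1])
ys=np.arange(-60,61,2.)
def prof(I,xs,z):
    P=np.mean([cv2.remap(I,*[proj('top',fr(b,np.c_[np.full(len(ys),x),ys,np.full(len(ys),z)]/1000))[:,k].astype(np.float32)[None] for k in(0,1)],cv2.INTER_LINEAR)[0] for x in xs],0);return P
for nm,xs in(('mouth',range(108,128,3)),('off',range(-60,96,3)),('free',range(-125,-80,3))):
    print(nm,[(int(y),int(v)) for y,v in zip(ys,prof(im,xs,55))])
o=(370,150,430,190)
big=cv2.resize(im7[o[1]:o[3],o[0]:o[2],::-1],None,fx=12,fy=12,interpolation=cv2.INTER_CUBIC)
def pt(X,z=None):
    return tuple(int(k) for k in (proj('top',fr(b,np.array(X)/1000))[0]-o[:2]+.5)*12)
for y in(-7,7):cv2.line(big,pt((-130,y,55)),pt((0,y,55)),(0,0,255),1)
for y in(-5.5,5.5):cv2.line(big,pt((-85,y,68.5)),pt((-145,y,105)),(255,0,0),1)
cv2.imwrite('pics/t7b.png',big)
E
```

```text
mouth [(-60, 127), (-58, 128), (-56, 126), (-54, 118), (-52, 107), (-50, 102), (-48, 103), (-46, 102), (-44, 92), (-42, 82), (-40, 94), (-38, 116), (-36, 123), (-34, 123), (-32, 124), (-30, 124), (-28, 122), (-26, 123), (-24, 124), (-22, 124), (-20, 121), (-18, 120), (-16, 121), (-14, 122), (-12, 121), (-10, 120), (-8, 112), (-6, 102), (-4, 104), (-2, 117), (0, 121), (2, 121), (4, 117), (6, 113), (8, 118), (10, 125), (12, 125), (14, 125), (16, 125), (18, 125), (20, 123), (22, 123), (24, 124), (26, 125), (28, 125), (30, 125), (32, 126), (34, 127), (36, 125), (38, 123), (40, 119), (42, 118), (44, 121), (46, 121), (48, 118), (50, 107), (52, 86), (54, 73), (56, 62), (58, 63), (60, 83)]
off [(-60, 99), (-58, 93), (-56, 88), (-54, 88), (-52, 97), (-50, 99), (-48, 99), (-46, 98), (-44, 86), (-42, 74), (-40, 87), (-38, 112), (-36, 122), (-34, 121), (-32, 121), (-30, 122), (-28, 123), (-26, 124), (-24, 123), (-22, 123), (-20, 123), (-18, 122), (-16, 123), (-14, 123), (-12, 123), (-10, 122), (-8, 114), (-6, 96), (-4, 87), (-2, 89), (0, 91), (2, 90), (4, 87), (6, 92), (8, 110), (10, 123), (12, 
[... 252 characters left out ...]
), (60, 105)]
free [(-60, 95), (-58, 93), (-56, 88), (-54, 89), (-52, 100), (-50, 101), (-48, 100), (-46, 100), (-44, 88), (-42, 75), (-40, 89), (-38, 117), (-36, 125), (-34, 125), (-32, 125), (-30, 124), (-28, 124), (-26, 126), (-24, 126), (-22, 126), (-20, 125), (-18, 125), (-16, 125), (-14, 126), (-12, 126), (-10, 124), (-8, 116), (-6, 103), (-4, 110), (-2, 123), (0, 125), (2, 120), (4, 107), (6, 103), (8, 117), (10, 126), (12, 126), (14, 126), (16, 125), (18, 125), (20, 125), (22, 125), (24, 125), (26, 125), (28, 125), (30, 126), (32, 125), (34, 125), (36, 123), (38, 122), (40, 121), (42, 119), (44, 121), (46, 124), (48, 122), (50, 108), (52, 91), (54, 86), (56, 86), (58, 90), (60, 102)]
```

View pics/t7b.png

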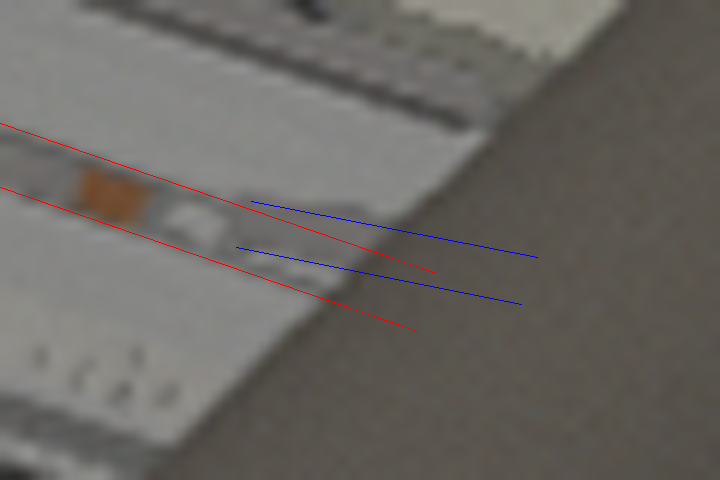

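The slot centre checks out at y ≈ +0.3 mm, and the overlay matches the blade: predicted blue lines at (250,200)–(237,248), observed grey blade in the same place. I'll lower to just inside the neck.

```bash
python3 -m jog '[{"x":0,"y":0,"z":0.5,"turn":0},{"x":0,"y":0,"z":0.5,"turn":0},{"x":0,"y":0,"z":0.5,"turn":0},{"x":0,"y":0,"z":0.3,"turn":0},{"x":0,"y":0,"z":0,"turn":0},{"x":0,"y":0,"z":0,"turn":0}]'
python3 d.py -174 0 77 0
python3 - <<'E'
from h import *
b=np.load('bed.npy')
im7=camera('top')
o=(360,145,430,195)
big=cv2.resize(im7[o[1]:o[3],o[0]:o[2],::-1],None,fx=11,fy=11,interpolation=cv2.INTER_CUBIC)
cv2.imwrite('pics/t8.png',big)
im=camera('side');cv2.imwrite('pics/s8.png',cv2.resize(im[200:290,340:430,::-1],None,fx=6,fy=6,interpolation=cv2.INTER_CUBIC))
E
```

```text
time: 11.4
ee_pos: [0.5525, -0.2471, 0.0919]
ee_rot: [[0.348, 0.938, -0.001], [0.938, -0.348, 0.0], [-0.0, -0.001, -1.0]]
force: [-0.4, -0.2, -1.1]
opening: 0.256
t 11.4 bed xyz mm [-1.758e+02 -1.000e-01  9.190e+01] yaw-bed -0.06 delta tool cm [ 0.18 -0.01  1.49] turn -0.001 F [-0.4 -0.2 -1.1] j [-0.16  0.67  0.85  1.58 -0.54  1.15  0.46]
```

View pics/t8.png

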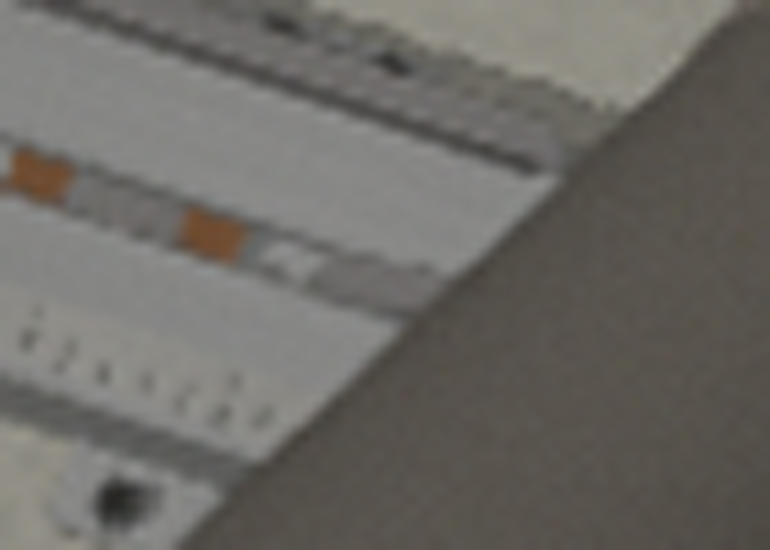

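View pics/s8.png

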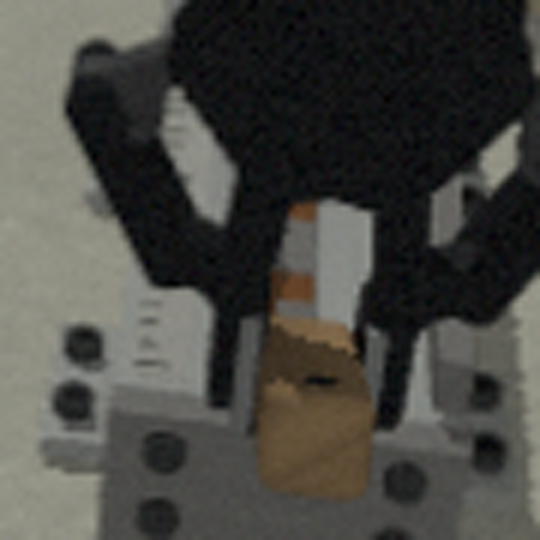

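The blade tip is at (320,270) in the top crop and sits inside the neck, with no force felt. I'll continue down.

```bash
python3 -m jog '[{"x":0,"y":0,"z":0.3,"turn":0},{"x":0,"y":0,"z":0.3,"turn":0},{"x":0,"y":0,"z":0.3,"turn":0},{"x":0,"y":0,"z":0.3,"turn":0},{"x":0,"y":0,"z":0,"turn":0}]'
python3 d.py -174 0 77 0
python3 -m jog '[{"x":0,"y":0,"z":0.1,"turn":0},{"x":0,"y":0,"z":0.1,"turn":0},{"x":0,"y":0,"z":0,"turn":0}]'
python3 d.py -174 0 77 0
python3 - <<'E'
from h import *
b=np.load('bed.npy')
im7=camera('top')
o=(360,145,430,195)
big=cv2.resize(im7[o[1]:o[3],o[0]:o[2],::-1],None,fx=11,fy=11,interpolation=cv2.INTER_CUBIC)
cv2.imwrite('pics/t9.png',big)
E
```

```text
time: 11.92
ee_pos: [0.5522, -0.2469, 0.0794]
ee_rot: [[0.348, 0.938, -0.001], [0.938, -0.348, 0.001], [0.0, -0.002, -1.0]]
force: [0.3, 0.2, -2.1]
opening: 0.255
t 11.9167 bed xyz mm [-175.6    0.2   79.4] yaw-bed -0.05 delta tool cm [0.16 0.03 0.24] turn -0.0009 F [ 0.3  0.2 -2.1] j [-0.15  0.68  0.84  1.59 -0.55  1.12  0.47]
time: 12.17
ee_pos: [0.5527, -0.2473, 0.0782]
ee_rot: [[0.348, 0.938, -0.0], [0.938, -0.348, 0.0], [0.0, -0.0, -1.0]]
force: [-0.1, 0.6, -0.9]
opening: 0.26
t 12.1667 bed xyz mm [-175.8   -0.3   78.2] yaw-bed -0.05 delta tool cm [ 0.18 -0.03  0.12] turn -0.0009 F [-0.1  0.6 -0.9] j [-0.15  0.68  0.84  1.59 -0.55  1.12  0.47]
```

View pics/t9.png

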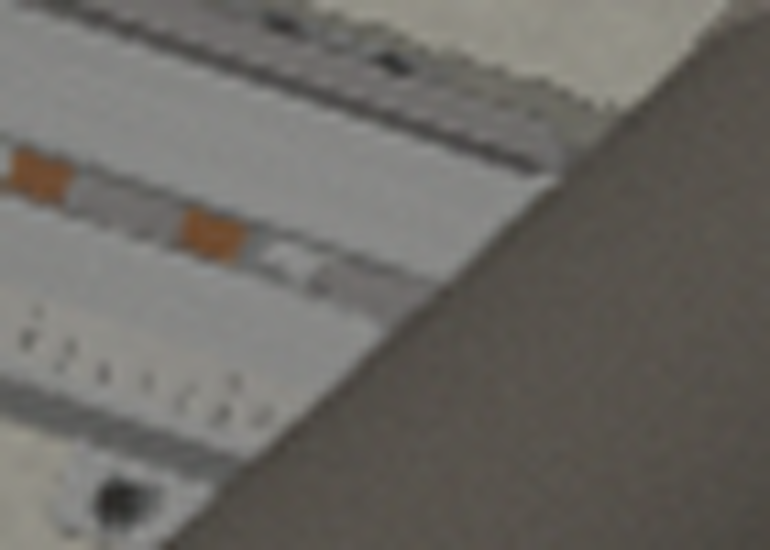

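The blade is now in the slot with no contact force; I estimate the tip at z ≈ 37. I'll feel gently for the floor.

```bash
python3 -m jog '[{"x":0,"y":0.02,"z":0.1,"turn":0},{"x":0,"y":0,"z":0.1,"turn":0},{"x":0,"y":0,"z":0,"turn":0},{"x":0,"y":0,"z":0,"turn":0}]'
python3 d.py -174 0 77 0
python3 -m jog '[{"x":0,"y":0,"z":0.1,"turn":0},{"x":0,"y":0,"z":0,"turn":0},{"x":0,"y":0,"z":0,"turn":0}]'
python3 d.py -174 0 77 0
```

```text
time: 12.55
ee_pos: [0.5529, -0.2473, 0.0763]
ee_rot: [[0.347, 0.938, -0.0], [0.938, -0.347, 0.0], [0.0, -0.0, -1.0]]
force: [-0.3, -0.4, -0.6]
opening: 0.255
t 12.55 bed xyz mm [-175.7   -0.5   76.3] yaw-bed -0.05 delta tool cm [ 0.17 -0.05 -0.07] turn -0.0009 F [-0.3 -0.4 -0.6] j [-0.15  0.69  0.84  1.59 -0.55  1.12  0.47]
time: 12.8
ee_pos: [0.5529, -0.2473, 0.0753]
ee_rot: [[0.348, 0.938, -0.0], [0.938, -0.348, 0.0], [0.0, -0.0, -1.0]]
force: [1.1, 0.1, -0.2]
opening: 0.262
t 12.8 bed xyz mm [-175.8   -0.5   75.3] yaw-bed -0.06 delta tool cm [ 0.18 -0.05 -0.17] turn -0.001 F [ 1.1  0.1 -0.2] j [-0.15  0.69  0.84  1.59 -0.55  1.11  0.47]
```

```bash
python3 -m jog '[{"x":0,"y":-0.05,"z":0.1,"turn":0},{"x":0,"y":0,"z":0,"turn":0},{"x":0,"y":0,"z":0,"turn":0}]'
python3 d.py -174 0 77 0
python3 -m jog '[{"x":0,"y":0,"z":0.1,"turn":0},{"x":0,"y":0,"z":0,"turn":0},{"x":0,"y":0,"z":0,"turn":0}]'
python3 d.py -174 0 77 0
python3 -m jog '[{"x":0,"y":0,"z":0.1,"turn":0},{"x":0,"y":0,"z":0,"turn":0},{"x":0,"y":0,"z":0,"turn":0}]'
python3 d.py -174 0 77 0
```

```text
time: 13.05
ee_pos: [0.5524, -0.2471, 0.0743]
ee_rot: [[0.348, 0.938, -0.0], [0.938, -0.348, 0.0], [0.0, -0.0, -1.0]]
force: [0.1, -0.3, -1.2]
opening: 0.259
t 13.05 bed xyz mm [-175.7    0.    74.3] yaw-bed -0.05 delta tool cm [ 0.17  0.   -0.27] turn -0.0009 F [ 0.1 -0.3 -1.2] j [-0.15  0.69  0.84  1.59 -0.55  1.11  0.47]
time: 13.3
ee_pos: [0.5526, -0.2473, 0.0735]
ee_rot: [[0.348, 0.938, 0.0], [0.938, -0.348, -0.0], [0.0, 0.0, -1.0]]
force: [0.7, -1.0, -0.4]
opening: 0.257
t 13.3 bed xyz mm [-175.8   -0.2   73.5] yaw-bed -0.06 delta tool cm [ 0.18 -0.02 -0.35] turn -0.001 F [ 0.7 -1.  -0.4] j [-0.15  0.69  0.84  1.59 -0.55  1.11  0.47]
time: 13.55
ee_pos: [0.5526, -0.2475, 0.0729]
ee_rot: [[0.348, 0.938, 0.001], [0.938, -0.348, -0.0], [0.0, 0.001, -1.0]]
force: [-2.1, -1.0, 2.9]
opening: 0.261
t 13.55 bed xyz mm [-176.    -0.3   72.9] yaw-bed -0.06 delta tool cm [ 0.2  -0.03 -0.41] turn -0.0011 F [-2.1 -1.   2.9] j [-0.15  0.69  0.84  1.59 -0.55  1.11  0.47]
```

I touched the floor at TCP z ≈ 73.3 mm. I'll raise 2 mm and start pushing.

```bash
python3 -m jog '[{"x":0,"y":-0.02,"z":-0.2,"turn":0},{"x":0.3,"y":0,"z":0,"turn":0},{"x":0.5,"y":0,"z":0,"turn":0},{"x":0.5,"y":0,"z":0,"turn":0},{"x":0.5,"y":0,"z":0,"turn":0},{"x":0.5,"y":0,"z":0,"turn":0},{"x":0.5,"y":0,"z":0,"turn":0}]'
python3 d.py -174 0 75 0
python3 - <<'E'
from h import *
im7=camera('top')
o=(340,135,430,195)
cv2.imwrite('pics/t10.png',cv2.resize(im7[o[1]:o[3],o[0]:o[2],::-1],None,fx=8,fy=8,interpolation=cv2.INTER_CUBIC))
E
```

```text
time: 14.13
ee_pos: [0.5617, -0.2214, 0.0743]
ee_rot: [[0.348, 0.938, -0.001], [0.938, -0.348, -0.002], [-0.002, 0.0, -1.0]]
force: [-0.6, -2.7, -2.0]
opening: 0.261
t 14.1333 bed xyz mm [-148.4    0.2   74.3] yaw-bed -0.07 delta tool cm [-2.56  0.02 -0.06] turn -0.0013 F [-0.6 -2.7 -2. ] j [-0.2   0.69  0.84  1.6  -0.55  1.11  0.42]
```

View pics/t10.png

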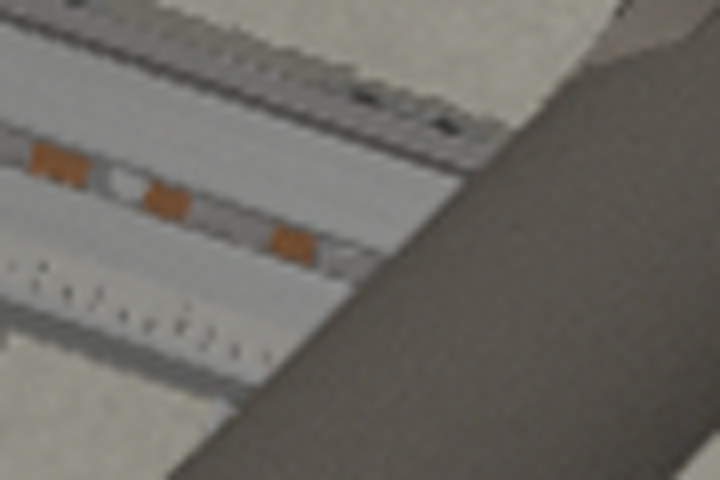

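The offcut's rear edge at (316,248) in the crop has moved about 6 mm, with 2.7 N of resistance, so the push is working. Continuing.

```bash
python3 -m jog '[{"x":0.6,"y":0,"z":0,"turn":0},{"x":0.6,"y":0,"z":0,"turn":0},{"x":0.6,"y":0,"z":0,"turn":0},{"x":0.6,"y":0,"z":0,"turn":0},{"x":0.6,"y":0,"z":0,"turn":0}]'
python3 d.py -174 0 75 0
python3 -m jog '[{"x":0.6,"y":0,"z":0,"turn":0},{"x":0.6,"y":0,"z":0,"turn":0},{"x":0.6,"y":0,"z":0,"turn":0},{"x":0.6,"y":0,"z":0,"turn":0},{"x":0.6,"y":0,"z":0,"turn":0}]'
python3 d.py -174 0 75 0
python3 - <<'E'
from h import *
im7=camera('top')
o=(310,115,430,195)
cv2.imwrite('pics/t11.png',cv2.resize(im7[o[1]:o[3],o[0]:o[2],::-1],None,fx=6,fy=6,interpolation=cv2.INTER_CUBIC))
im=camera('side');cv2.imwrite('pics/s11.png',cv2.resize(im[150:290,320:440,::-1],None,fx=4,fy=4,interpolation=cv2.INTER_CUBIC))
E
```

```text
time: 14.6
ee_pos: [0.5721, -0.1936, 0.0745]
ee_rot: [[0.348, 0.937, -0.001], [0.937, -0.348, -0.002], [-0.002, 0.0, -1.0]]
force: [-2.2, -3.8, -0.5]
opening: 0.261
t 14.6 bed xyz mm [-118.8    0.    74.5] yaw-bed -0.09 delta tool cm [-5.52  0.01 -0.04] turn -0.0016 F [-2.2 -3.8 -0.5] j [-0.25  0.69  0.84  1.6  -0.55  1.11  0.37]
time: 15.02
ee_pos: [0.5829, -0.1641, 0.0743]
ee_rot: [[0.348, 0.938, -0.0], [0.938, -0.348, -0.0], [-0.0, -0.0, -1.0]]
force: [-1.4, -3.1, -2.2]
opening: 0.262
t 15.0167 bed xyz mm [-87.3   0.1  74.3] yaw-bed -0.06 delta tool cm [-8.67  0.02 -0.07] turn -0.001 F [-1.4 -3.1 -2.2] j [-0.3   0.69  0.84  1.59 -0.55  1.11  0.32]
```

View pics/t11.png

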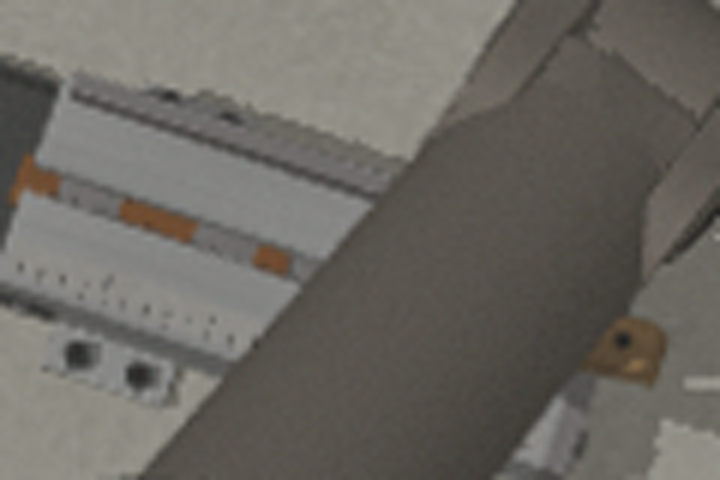

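View pics/s11.png

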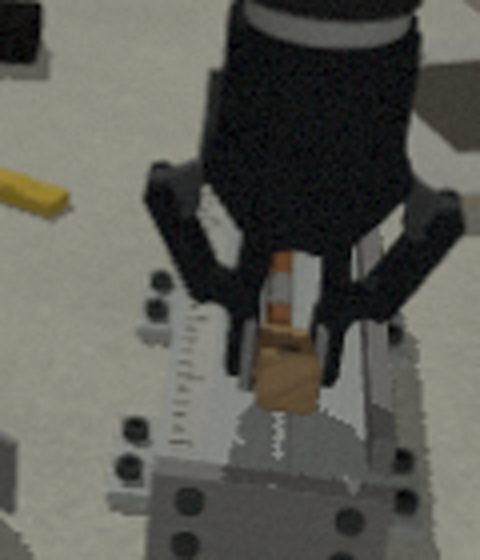

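Both offcuts are now moving together, and the front one already sticks out of the mouth at (20,180). Continuing.

```bash
python3 -m jog '[{"x":0.7,"y":0,"z":0,"turn":0},{"x":0.7,"y":0,"z":0,"turn":0},{"x":0.7,"y":0,"z":0,"turn":0},{"x":0.7,"y":0,"z":0,"turn":0},{"x":0.7,"y":0,"z":0,"turn":0},{"x":0.7,"y":0,"z":0,"turn":0},{"x":0.7,"y":0,"z":0,"turn":0},{"x":0.7,"y":0,"z":0,"turn":0},{"x":0,"y":0,"z":0,"turn":0}]'
python3 d.py -174 0 75 0
python3 - <<'E'
from h import *
im7=camera('top')
o=(240,95,430,195)
cv2.imwrite('pics/t12.png',cv2.resize(im7[o[1]:o[3],o[0]:o[2],::-1],None,fx=4,fy=4,interpolation=cv2.INTER_CUBIC))
E
```

```text
time: 15.87
ee_pos: [0.6036, -0.1081, 0.0741]
ee_rot: [[0.344, 0.939, 0.001], [0.939, -0.344, 0.003], [0.003, -0.0, -1.0]]
force: [-0.8, 0.7, -1.6]
opening: 0.257
t 15.8667 bed xyz mm [-27.7   0.1  74.1] yaw-bed 0.17 delta tool cm [-14.63  -0.03  -0.14] turn 0.003 F [-0.8  0.7 -1.6] j [-0.38  0.7   0.83  1.57 -0.56  1.12  0.23]
```

View pics/t12.png

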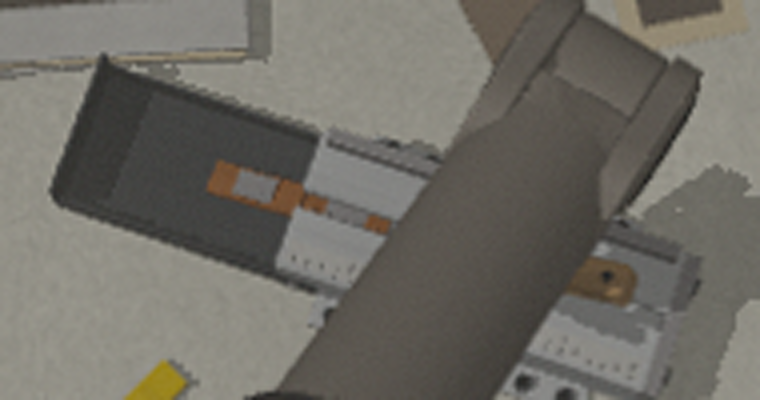

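The front offcut has dropped into the tray at (255,185), and the second is following. I'll push on until the blade reaches the mouth.

```bash
python3 -m jog '[{"x":0.7,"y":0,"z":0,"turn":0.003},{"x":0.7,"y":0,"z":0,"turn":0},{"x":0.7,"y":0,"z":0,"turn":0},{"x":0.7,"y":0,"z":0,"turn":0},{"x":0.7,"y":0,"z":0,"turn":0},{"x":0.7,"y":0,"z":0,"turn":0},{"x":0.7,"y":0,"z":0,"turn":0},{"x":0.7,"y":0,"z":0,"turn":0},{"x":0.7,"y":0,"z":0,"turn":0},{"x":0,"y":0,"z":0,"turn":0}]'
python3 d.py 47 0 75 0
python3 - <<'E'
from h import *
im7=camera('top')
o=(240,95,430,195)
cv2.imwrite('pics/t13.png',cv2.resize(im7[o[1]:o[3],o[0]:o[2],::-1],None,fx=4,fy=4,interpolation=cv2.INTER_CUBIC))
E
```

```text
time: 16.75
ee_pos: [0.6254, -0.0489, 0.0739]
ee_rot: [[0.346, 0.938, 0.0], [0.938, -0.346, 0.003], [0.003, -0.001, -1.0]]
force: [0.1, 0.8, -1.1]
opening: 0.261
t 16.75 bed xyz mm [35.4  0.2 73.9] yaw-bed 0.02 delta tool cm [ 1.16  0.02 -0.1 ] turn 0.0003 F [ 0.1  0.8 -1.1] j [-0.46  0.73  0.83  1.52 -0.57  1.14  0.13]
```

View pics/t13.png

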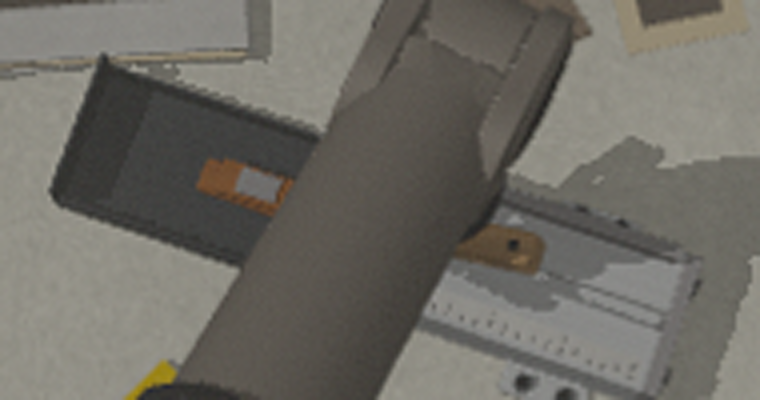

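The force is back to zero and the second offcut appears to be on top of the first, with its clip at (258,183). I'll push 15 mm more, then check from the side.

```bash
python3 -m jog '[{"x":0.5,"y":0,"z":0,"turn":0},{"x":0.5,"y":0,"z":0,"turn":0},{"x":0.5,"y":0,"z":0,"turn":0},{"x":0,"y":0,"z":0,"turn":0}]'
python3 d.py 47 0 75 0
python3 - <<'E'
from h import *
im7=camera('side')
cv2.imwrite('pics/s14.png',cv2.resize(im7[130:280,330:440,::-1],None,fx=4,fy=4,interpolation=cv2.INTER_CUBIC))
E
```

```text
time: 17.13
ee_pos: [0.6303, -0.037, 0.0742]
ee_rot: [[0.348, 0.937, 0.0], [0.937, -0.348, 0.002], [0.002, -0.0, -1.0]]
force: [0.6, 1.0, -1.0]
opening: 0.255
t 17.1333 bed xyz mm [48.3 -0.2 74.2] yaw-bed -0.11 delta tool cm [-0.13 -0.02 -0.08] turn -0.002 F [ 0.6  1.  -1. ] j [-0.48  0.73  0.83  1.51 -0.57  1.15  0.1 ]
```

View pics/s14.png

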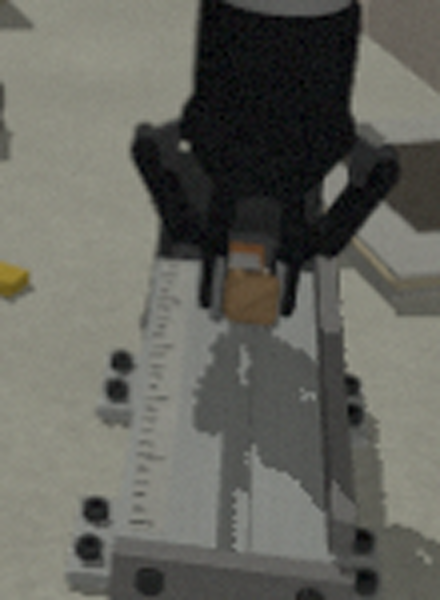

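The slot behind the blade is empty. I'll lift straight out and inspect the tray.

```bash
python3 -m jog '[{"x":0,"y":0.02,"z":-0.5,"turn":0},{"x":0,"y":0,"z":-1,"turn":0},{"x":0,"y":0,"z":-1.5,"turn":0},{"x":0,"y":0,"z":-2,"turn":0},{"x":0,"y":0,"z":-3,"turn":0},{"x":-2,"y":0,"z":-3,"turn":0},{"x":-3,"y":0,"z":0,"turn":0},{"x":-3,"y":0,"z":0,"turn":0},{"x":-3,"y":0,"z":0,"turn":0},{"x":-3,"y":0,"z":0,"turn":0},{"x":-3,"y":0,"z":0,"turn":0},{"x":0,"y":0,"z":0,"turn":0}]'
python3 d.py 47 0 75 0
python3 - <<'E'
from h import *
im7=camera('top')
o=(240,95,400,195)
cv2.imwrite('pics/t15.png',cv2.resize(im7[o[1]:o[3],o[0]:o[2],::-1],None,fx=5,fy=5,interpolation=cv2.INTER_CUBIC))
im7=camera('side')
cv2.imwrite('pics/s15.png',cv2.resize(im7[80:280,300:440,::-1],None,fx=3,fy=3,interpolation=cv2.INTER_CUBIC))
E
```

```text
time: 18.18
ee_pos: [0.5654, -0.2088, 0.1868]
ee_rot: [[0.364, 0.932, -0.0], [0.932, -0.364, -0.008], [-0.007, 0.002, -1.0]]
force: [-1.4, -2.1, -1.1]
opening: 0.261
t 18.1833 bed xyz mm [-135.3    1.1  186.8] yaw-bed -1.03 delta tool cm [18.31 -0.25 11.04] turn -0.0181 F [-1.4 -2.1 -1.1] j [-0.26  0.58  0.92  1.47 -0.46  1.32  0.32]
```

View pics/t15.png

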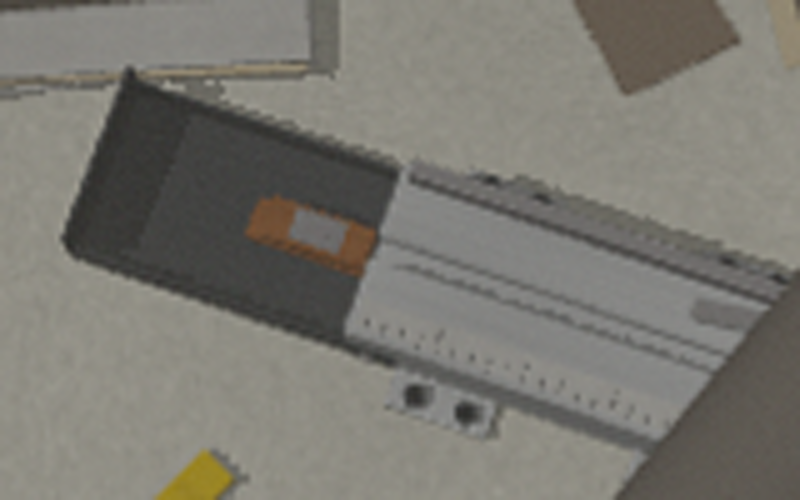

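View pics/s15.png

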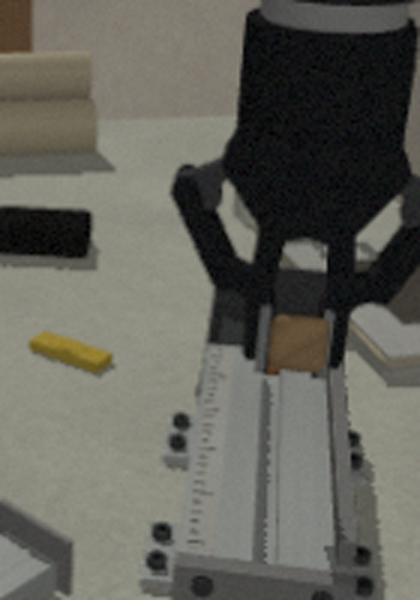

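The slot is empty and both offcuts lie stacked in the tray at crop (250–375, 200–270). The criterion on z is tight for a stack, so I'll measure the top one.

```bash
python3 - <<'E'
from tilt import *
im=camera('top');o=(275,120,325,160)
cv2.imwrite('pics/t16.png',cv2.resize(im[o[1]:o[3],o[0]:o[2],::-1],None,fx=15,fy=15,interpolation=cv2.INTER_CUBIC))
im7=camera('side');cv2.imwrite('pics/s16.png',cv2.resize(im7[165:215,365:430,::-1],None,fx=10,fy=10,interpolation=cv2.INTER_CUBIC))
E
```

```text
(no output)
```

View pics/t16.png

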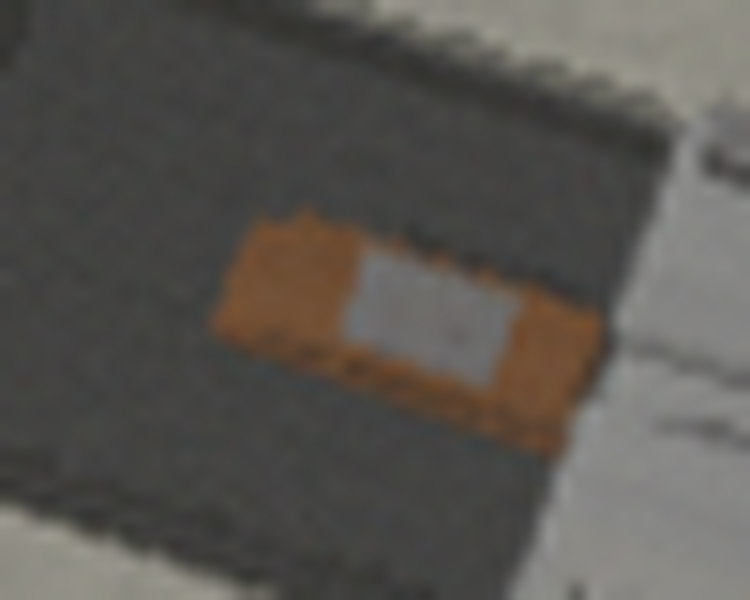

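View pics/s16.png

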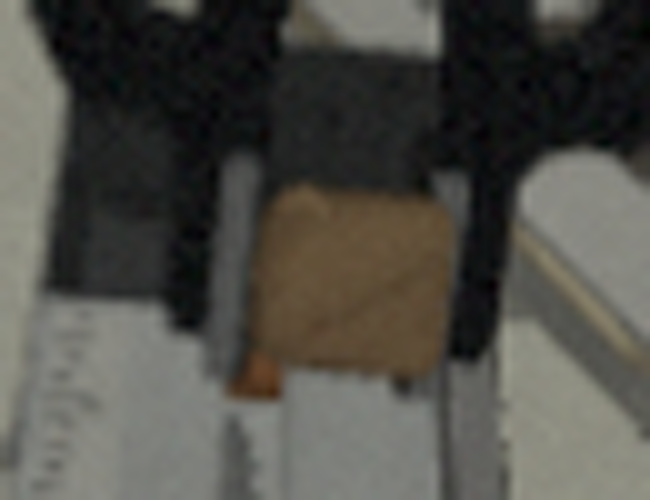

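```bash
python3 - <<'E'
from tilt import *
b=np.load('bed.npy')
W=lambda u,v:(275+u/15-.47,120+v/15-.47)
for k,uv in (('front',W(250,275)),('clip front',W(352,295)),('clip rear',W(508,340)),('rear',W(590,375)),('frontlow',W(213,330))):
    for z in(.023,.036):
        w=ray('top',uv,z)-b[:2];c,s=np.cos(b[2]),np.sin(b[2]);print(k,z,(np.array([c*w[0]+s*w[1],-s*w[0]+c*w[1]])*1000).round(1))
E
```

```text
front 0.023 [198.6  -2.1]
front 0.036 [196.6   0.9]
clip front 0.023 [179.4  -4.7]
clip front 0.036 [177.5  -1.7]
clip rear 0.023 [149.1  -6.2]
clip rear 0.036 [147.5  -3.1]
rear 0.023 [132.5  -4.9]
rear 0.036 [131.1  -1.8]
frontlow 0.023 [201.5  10.1]
frontlow 0.036 [199.4  13. ]
```

The top offcut's middle is at bed x ≈ 163 mm. Lying on the other one's clip, its z would be about 31 mm, too close to the 32 mm limit. I'll nudge it sideways off the stack with the blade, coming in over the tray's near wall.

```bash
python3 -m jog '[{"x":0,"y":0,"z":0,"turn":0.12},{"x":0,"y":0,"z":0,"turn":0.12},{"x":0,"y":0,"z":0,"turn":0.12},{"x":0,"y":0,"z":0,"turn":0.12},{"x":0,"y":0,"z":0,"turn":0.12},{"x":0,"y":0,"z":0,"turn":0.12},{"x":0,"y":0,"z":0,"turn":0.12},{"x":0,"y":0,"z":0,"turn":0.12},{"x":0,"y":0,"z":0,"turn":0.12},{"x":0,"y":0,"z":0,"turn":0.12},{"x":0,"y":0,"z":0,"turn":0.12},{"x":0,"y":0,"z":0,"turn":0.12},{"x":0,"y":0,"z":0,"turn":0.12},{"x":0,"y":0,"z":0,"turn":0}]'
python3 d.py 163 125 120 -90
```

```text
time: 19.55
ee_pos: [0.5713, -0.1961, 0.184]
ee_rot: [[0.941, -0.338, -0.0], [-0.338, -0.941, 0.001], [-0.001, -0.0, -1.0]]
force: [-0.1, -0.3, -0.1]
opening: 0.257
t 19.55 bed xyz mm [-121.4   -0.   184. ] yaw-bed -89.49 delta tool cm [-12.25 -28.54   6.42] turn 0.0088 F [-0.1 -0.3 -0.1] j [-0.41  0.73  1.23  1.47 -0.69  1.42 -1.08]
```

```bash
python3 -m jog '[{"x":-1,"y":-2,"z":0,"turn":0.009},{"x":-1.5,"y":-3.2,"z":0,"turn":0},{"x":-1.5,"y":-3.2,"z":0,"turn":0},{"x":-1.5,"y":-3.2,"z":0,"turn":0}]'
python3 d.py 163 125 120 -90
python3 -m jog '[{"x":-1.2,"y":-3.2,"z":0,"turn":0},{"x":-1.2,"y":-3.2,"z":0,"turn":0},{"x":-1.2,"y":-3.2,"z":0,"turn":0},{"x":-1.2,"y":-3.2,"z":1,"turn":0},{"x":-1,"y":-2.6,"z":2,"turn":0},{"x":-0.9,"y":-1.4,"z":2,"turn":0},{"x":0,"y":0,"z":1,"turn":0},{"x":0,"y":0,"z":0,"turn":0}]'
python3 d.py 163 122 90 -90
```

```text
time: 19.88
ee_pos: [0.5591, -0.0679, 0.1843]
ee_rot: [[0.939, -0.344, 0.0], [-0.344, -0.939, 0.001], [-0.0, -0.001, -1.0]]
force: [1.1, -0.3, -1.0]
opening: 0.263
t 19.8833 bed xyz mm [ -5.3  55.9 184.3] yaw-bed -89.85 delta tool cm [ -6.87 -16.84   6.44] turn 0.0027 F [ 1.1 -0.3 -1. ] j [-0.7   0.65  1.25  1.59 -0.63  1.36 -1.29]
time: 20.55
ee_pos: [0.5525, 0.1133, 0.1215]
ee_rot: [[0.94, -0.341, -0.006], [-0.341, -0.94, -0.0], [-0.005, 0.002, -1.0]]
force: [-0.2, 0.5, -1.5]
opening: 0.259
t 20.55 bed xyz mm [162.4 124.9 121.5] yaw-bed -89.68 delta tool cm [ 0.3  -0.07  3.15] turn 0.0055 F [-0.2  0.5 -1.5] j [-1.    0.72  1.21  1.67 -0.7   1.26 -1.56]
```

Positioned beside the tray. I'll look before lowering.

```bash
python3 -m jog '[{"x":0,"y":0,"z":1,"turn":0.005},{"x":0,"y":0,"z":1,"turn":0},{"x":0,"y":0,"z":0.5,"turn":0},{"x":0,"y":0,"z":0,"turn":0},{"x":0,"y":0,"z":0,"turn":0}]'
python3 d.py 163 122 67.5 -90
python3 - <<'E'
from h import *
im7=camera('top');o=(230,90,390,200)
cv2.imwrite('pics/t17.png',cv2.resize(im7[o[1]:o[3],o[0]:o[2],::-1],None,fx=5,fy=5,interpolation=cv2.INTER_CUBIC))
im7=camera('side')
cv2.imwrite('pics/s17.png',cv2.resize(im7[140:230,290:430,::-1],None,fx=5,fy=5,interpolation=cv2.INTER_CUBIC))
E
```

```text
time: 20.97
ee_pos: [0.5548, 0.1095, 0.0994]
ee_rot: [[0.935, -0.355, 0.0], [-0.355, -0.935, -0.0], [0.0, 0.0, -1.0]]
force: [0.7, -0.1, -1.2]
opening: 0.258
t 20.9667 bed xyz mm [159.5 121.3  99.4] yaw-bed -90.49 delta tool cm [-0.07 -0.35  3.19] turn -0.0085 F [ 0.7 -0.1 -1.2] j [-0.98  0.74  1.19  1.69 -0.73  1.22 -1.55]
```

View pics/t17.png

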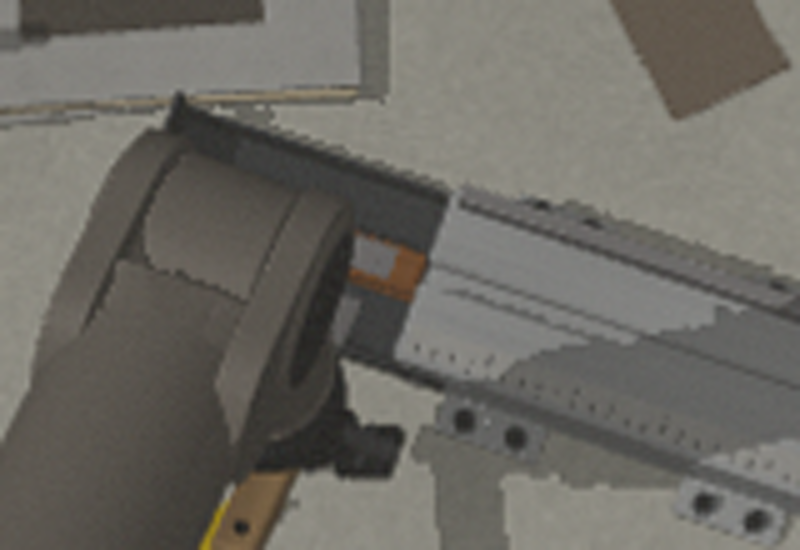

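View pics/s17.png

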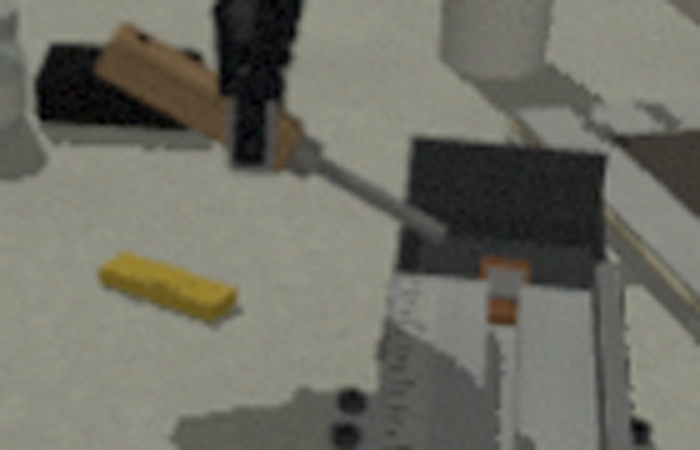

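The side view shows the blade tip at (445,237), left of and above the offcut stack at (505,265–320). I'll lower it beside the stack.

```bash
python3 - <<'E'
from tilt import *
print(plane('side',np.array([290+442/5-.4,140+241/5-.4]),0,.1595,[.03,.06]))
E
python3 -m jog '[{"x":0,"y":-0.2,"z":0.8,"turn":-0.008},{"x":0,"y":-0.1,"z":0.8,"turn":0},{"x":0,"y":0,"z":0.8,"turn":0},{"x":0,"y":0,"z":0.6,"turn":0},{"x":0,"y":0,"z":0,"turn":0},{"x":0,"y":0,"z":0,"turn":0}]'
python3 d.py 163 122 67.5 -90
python3 - <<'E'
from h import *
im7=camera('side')
cv2.imwrite('pics/s18.png',cv2.resize(im7[140:230,290:430,::-1],None,fx=5,fy=5,interpolation=cv2.INTER_CUBIC))
E
```

```text
[28.98132507 59.06393005]
time: 21.57
ee_pos: [0.5553, 0.1131, 0.0686]
ee_rot: [[0.938, -0.346, -0.001], [-0.346, -0.938, -0.0], [-0.001, 0.001, -1.0]]
force: [-0.3, -0.5, -0.3]
opening: 0.259
t 21.5667 bed xyz mm [163.2 122.2  68.6] yaw-bed -89.95 delta tool cm [0.02 0.01 0.11] turn 0.0008 F [-0.3 -0.5 -0.3] j [-0.97  0.78  1.15  1.72 -0.77  1.17 -1.52]
```

View pics/s18.png

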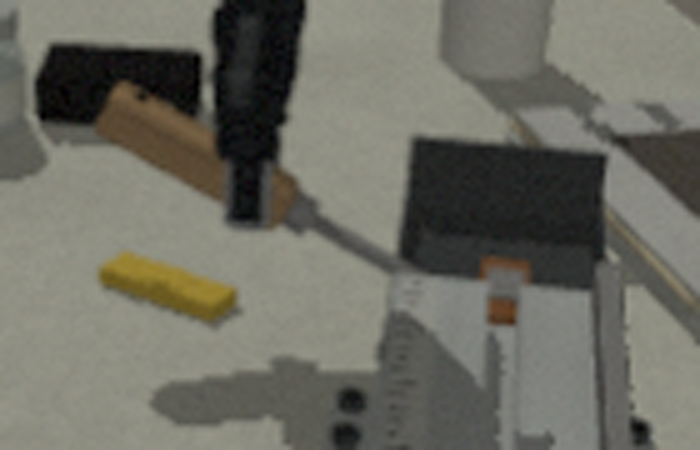

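The tip is now beside the stack at z ≈ 28 and y ≈ 30. I'll push sideways.

```bash
python3 -m jog '[{"x":0.5,"y":0,"z":0.05,"turn":0},{"x":0.5,"y":0,"z":0,"turn":0},{"x":0.5,"y":0,"z":0,"turn":0},{"x":0.5,"y":0,"z":0,"turn":0}]'
python3 d.py 163 80 67.5 -90
python3 -m jog '[{"x":0.5,"y":0,"z":0,"turn":0},{"x":0.5,"y":0,"z":0,"turn":0},{"x":0.5,"y":0,"z":0,"turn":0},{"x":0.5,"y":0,"z":0,"turn":0},{"x":0.3,"y":0,"z":0,"turn":0},{"x":0,"y":0,"z":0,"turn":0}]'
python3 d.py 163 80 67.5 -90
python3 - <<'E'
from h import *
im7=camera('top');o=(230,90,390,200)
cv2.imwrite('pics/t19.png',cv2.resize(im7[o[1]:o[3],o[0]:o[2],::-1],None,fx=5,fy=5,interpolation=cv2.INTER_CUBIC))
im7=camera('side')
cv2.imwrite('pics/s19.png',cv2.resize(im7[140:230,290:430,::-1],None,fx=5,fy=5,interpolation=cv2.INTER_CUBIC))
E
```

```text
time: 21.95
ee_pos: [0.5755, 0.1059, 0.0692]
ee_rot: [[0.938, -0.346, 0.001], [-0.346, -0.938, -0.0], [0.001, -0.0, -1.0]]
force: [0.6, 0.3, -0.6]
opening: 0.265
t 21.95 bed xyz mm [163.4 100.7  69.2] yaw-bed -89.96 delta tool cm [2.07 0.04 0.17] turn 0.0008 F [ 0.6  0.3 -0.6] j [-0.92  0.8   1.13  1.66 -0.78  1.19 -1.52]
time: 22.45
ee_pos: [0.5969, 0.0977, 0.069]
ee_rot: [[0.938, -0.346, 0.001], [-0.346, -0.938, -0.001], [0.001, 0.0, -1.0]]
force: [-0.2, -0.1, -1.6]
opening: 0.257
t 22.45 bed xyz mm [163.1  77.8  69. ] yaw-bed -89.98 delta tool cm [-0.22  0.01  0.15] turn 0.0004 F [-0.2 -0.1 -1.6] j [-0.87  0.83  1.12  1.6  -0.78  1.22 -1.51]
```

View pics/t19.png

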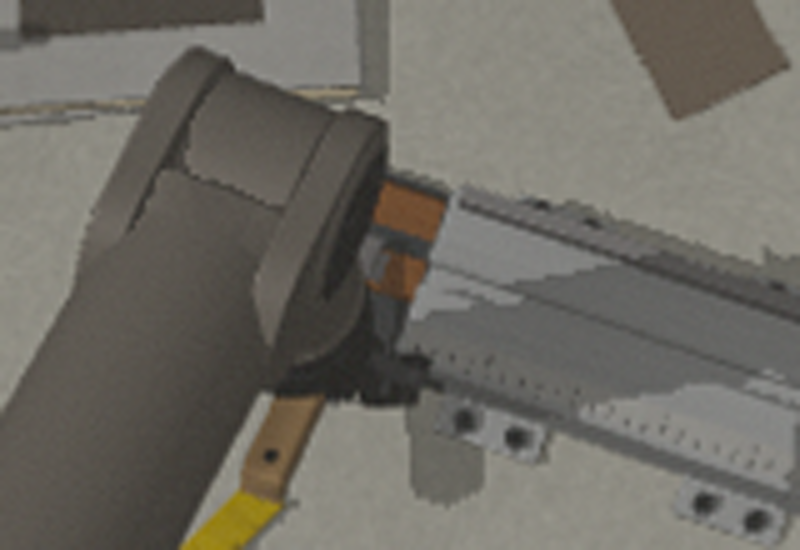

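View pics/s19.png

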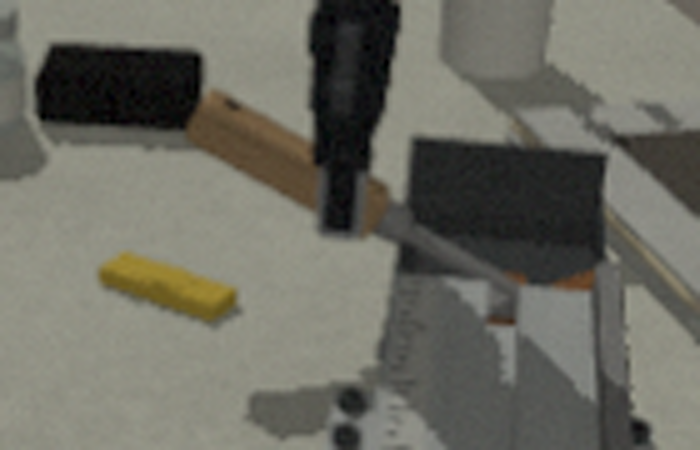

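The top offcut has slid off, and the two now lie side by side in the tray (brown at (410,205) and (400,275)). I'll lift out and bring the scraper back toward its original spot.

```bash
python3 -m jog '[{"x":-0.5,"y":0,"z":-1,"turn":0},{"x":-1,"y":0,"z":-2,"turn":0},{"x":-1.5,"y":0,"z":-3,"turn":0},{"x":-2.5,"y":0,"z":-2.5,"turn":0},{"x":-3.5,"y":0,"z":0,"turn":0},{"x":-3.5,"y":0,"z":0,"turn":0},{"x":-2.5,"y":0,"z":0,"turn":0},{"x":0,"y":0,"z":0,"turn":-0.12},{"x":0,"y":0,"z":0,"turn":-0.12},{"x":0,"y":0,"z":0,"turn":-0.12},{"x":0,"y":0,"z":0,"turn":-0.12},{"x":0,"y":0,"z":0,"turn":-0.12},{"x":0,"y":0,"z":0,"turn":-0.12},{"x":0,"y":0,"z":0,"turn":-0.12},{"x":0,"y":0,"z":0,"turn":-0.12},{"x":0,"y":0,"z":0,"turn":-0.12},{"x":0,"y":0,"z":0,"turn":-0.12},{"x":0,"y":0,"z":0,"turn":-0.12},{"x":0,"y":0,"z":0,"turn":-0.12},{"x":0,"y":0,"z":0,"turn":-0.12}]'
python3 d.py 0 0 75 0
python3 - <<'E'
from h import *
im7=camera('top');o=(230,90,390,200)
cv2.imwrite('pics/t20.png',cv2.resize(im7[o[1]:o[3],o[0]:o[2],::-1],None,fx=5,fy=5,interpolation=cv2.INTER_CUBIC))
E
```

```text
time: 24.22
ee_pos: [0.4548, 0.1499, 0.1545]
ee_rot: [[0.351, 0.936, -0.0], [0.936, -0.351, 0.001], [0.001, -0.0, -1.0]]
force: [0.2, -0.7, -0.6]
opening: 0.257
t 24.2167 bed xyz mm [162.8 229.1 154.5] yaw-bed -0.26 delta tool cm [-16.18  22.99   7.93] turn -0.0045 F [ 0.2 -0.7 -0.6] j [-1.06  0.31  0.87  1.85 -0.27  1.1  -0.45]
```

View pics/t20.png

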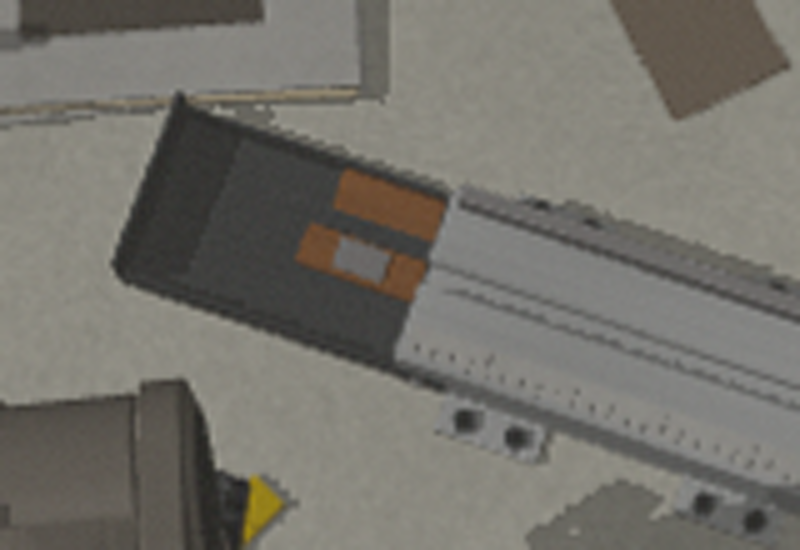

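Both offcuts lie flat on the tray floor, one upside down, clear of the slot. Now I'll lay the scraper down in its original spot.

```bash
python3 -m jog '[{"x":-2,"y":0.5,"z":0,"turn":0},{"x":-3,"y":0.7,"z":0,"turn":0},{"x":-3,"y":0.7,"z":0,"turn":0},{"x":-1.7,"y":0.4,"z":0,"turn":0},{"x":0,"y":0,"z":1,"turn":-0.1},{"x":0,"y":0,"z":2,"turn":-0.1},{"x":0,"y":0,"z":2,"turn":-0.09},{"x":0,"y":0,"z":2,"turn":0},{"x":0,"y":0,"z":1.5,"turn":0},{"x":0,"y":0,"z":0,"turn":0},{"x":0,"y":0,"z":0,"turn":0}]'
python3 - <<'E'
from h import *
im7=camera('side')
cv2.imwrite('pics/s21.png',cv2.resize(im7[110:260,220:400,::-1],None,fx=4,fy=4,interpolation=cv2.INTER_CUBIC))
E
```

```text
time: 25.18
ee_pos: [0.4416, 0.051, 0.0689]
ee_rot: [[0.076, 0.997, -0.001], [0.997, -0.076, -0.0], [-0.001, -0.001, -1.0]]
force: [0.0, 0.2, -0.8]
opening: 0.264
```

View pics/s21.png

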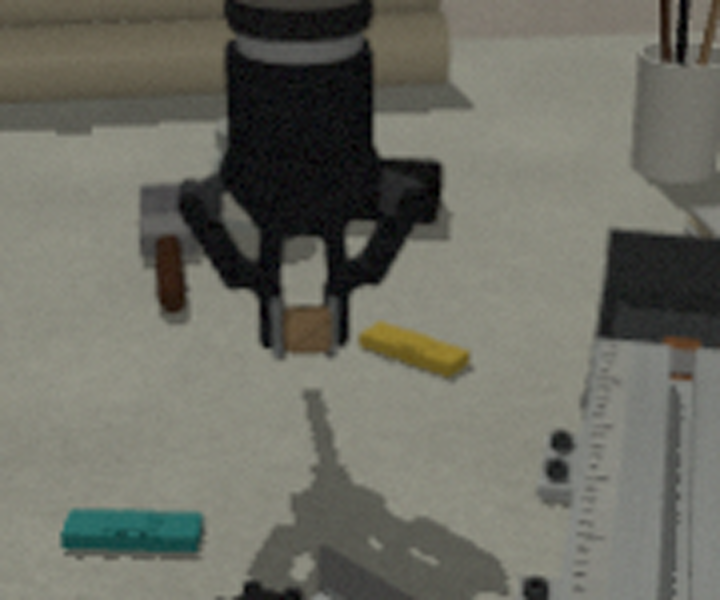

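The landing spot is free, with the blocks well to either side. I'll reduce the grip to 20 N and lower so that the bench levels the scraper.

```bash
python3 -m jog '[{"x":0,"y":0,"z":0,"turn":0},{"x":0,"y":0,"z":0,"turn":0},{"x":0,"y":0,"z":1,"turn":0},{"x":0,"y":0,"z":1,"turn":0},{"x":0,"y":0,"z":0.5,"turn":0},{"x":0,"y":0,"z":0.4,"turn":0},{"x":0,"y":0,"z":0.4,"turn":0},{"x":0,"y":0,"z":0.4,"turn":0}]' - 20
python3 -m jog '[{"x":0,"y":0,"z":0.3,"turn":0},{"x":0,"y":0,"z":0.3,"turn":0},{"x":0,"y":0,"z":0.3,"turn":0},{"x":0,"y":0,"z":0.3,"turn":0},{"x":0,"y":0,"z":0,"turn":0}]'
```

```text
time: 25.9
ee_pos: [0.4446, 0.05, 0.0329]
ee_rot: [[0.076, 0.997, 0.004], [0.997, -0.076, -0.0], [-0.0, 0.004, -1.0]]
force: [1.9, -1.4, 5.0]
opening: 0.261
time: 26.32
ee_pos: [0.4468, 0.0496, 0.0216]
ee_rot: [[0.078, 0.997, 0.009], [0.997, -0.078, -0.0], [0.0, 0.009, -1.0]]
force: [1.1, -3.1, 9.0]
opening: 0.261
```

```bash
python3 -m jog '[{"x":0,"y":0,"z":0.3,"turn":0},{"x":0,"y":0,"z":0.3,"turn":0},{"x":0,"y":0,"z":0.2,"turn":0},{"x":0,"y":0,"z":0,"turn":0}]'
python3 - <<'E'
from h import *
im7=camera('top');o=(250,190,380,270)
cv2.imwrite('pics/t22.png',cv2.resize(im7[o[1]:o[3],o[0]:o[2],::-1],None,fx=5,fy=5,interpolation=cv2.INTER_CUBIC))
im7=camera('side')
cv2.imwrite('pics/s22.png',cv2.resize(im7[130:260,240:370,::-1],None,fx=4,fy=4,interpolation=cv2.INTER_CUBIC))
E
```

```text
time: 26.65
ee_pos: [0.4462, 0.0495, 0.0132]
ee_rot: [[0.078, 0.997, 0.007], [0.997, -0.078, -0.001], [-0.0, 0.008, -1.0]]
force: [3.0, -3.4, 6.5]
opening: 0.261
```

View pics/s22.png

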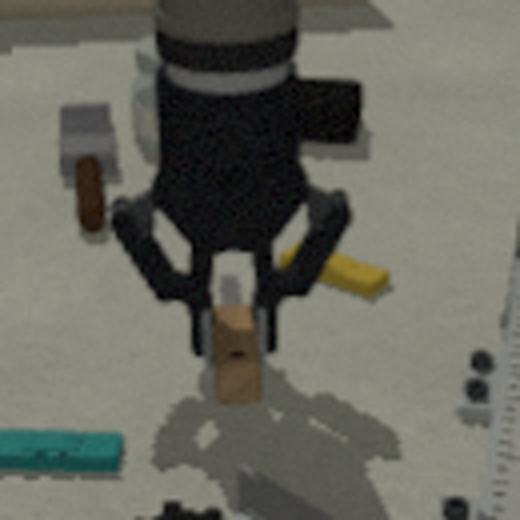

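It's nearly level and almost on the bench. Releasing now.

```bash
python3 -m jog '[{"x":0,"y":0,"z":0.15,"turn":0},{"x":0,"y":0,"z":0,"turn":0}]'
python3 -m jog '[{"x":0,"y":0,"z":0,"turn":0},{"x":0,"y":0,"z":0,"turn":0},{"x":0,"y":0,"z":0,"turn":0},{"x":0,"y":0,"z":0,"turn":0},{"x":0,"y":0,"z":0,"turn":0},{"x":0,"y":0,"z":0,"turn":0}]' 60
python3 -m jog '[{"x":0,"y":0,"z":-0.5,"turn":0},{"x":0,"y":0,"z":-1,"turn":0},{"x":0,"y":0,"z":-2,"turn":0},{"x":0,"y":0,"z":-3,"turn":0},{"x":0,"y":0,"z":-3,"turn":0},{"x":3.5,"y":-2,"z":-2,"turn":0},{"x":3.5,"y":-2,"z":0,"turn":0},{"x":3.5,"y":-1.5,"z":0,"turn":0},{"x":3.5,"y":-1,"z":0,"turn":0},{"x":3.5,"y":-1,"z":0,"turn":0},{"x":3.5,"y":0,"z":0,"turn":0},{"x":3.5,"y":0,"z":0,"turn":0},{"x":0,"y":0,"z":0,"turn":0},{"x":0,"y":0,"z":0,"turn":0},{"x":0,"y":0,"z":0,"turn":0}]'
python3 - <<'E'
from h import *
for n in('top','side'):cv2.imwrite(f'pics/{n}23.png',camera(n)[:,:,::-1])
E
```

```text
time: 26.92
ee_pos: [0.4464, 0.0493, 0.0122]
ee_rot: [[0.078, 0.997, 0.008], [0.997, -0.078, -0.001], [-0.0, 0.008, -1.0]]
force: [0.4, -4.4, 12.2]
opening: 0.261
time: 27.42
ee_pos: [0.442, 0.0516, 0.0101]
ee_rot: [[0.073, 0.997, -0.001], [0.997, -0.073, -0.0], [-0.0, -0.001, -1.0]]
force: [0.8, -0.2, -0.2]
opening: 0.601
time: 28.67
ee_pos: [0.3871, 0.2978, 0.1243]
ee_rot: [[0.074, 0.997, 0.0], [0.997, -0.074, -0.001], [-0.001, 0.001, -1.0]]
force: [-0.2, 0.1, -0.5]
opening: 0.598
```

View pics/top23.png

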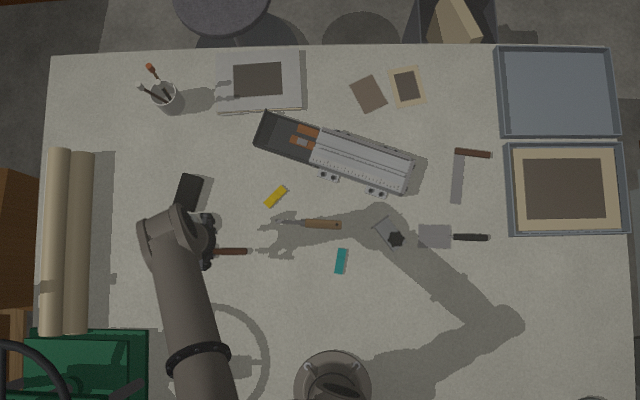

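View pics/side23.png

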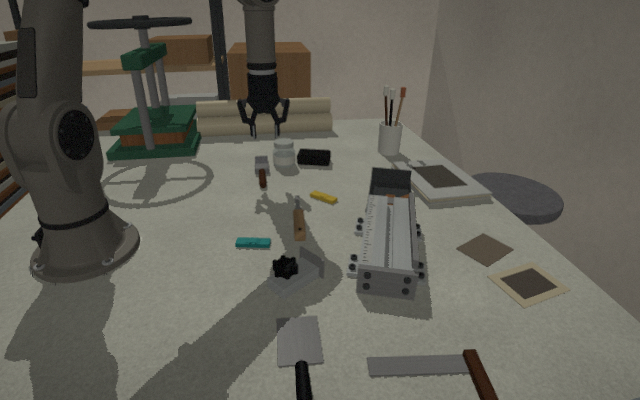

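```bash
python3 - <<'E'
import cv2,numpy as np
t=cv2.imread('pics/top23.png');s=cv2.imread('pics/side23.png')
a=cv2.resize(t[195:255,260:360],None,fx=7,fy=7,interpolation=cv2.INTER_CUBIC);cv2.imwrite('pics/c23t.png',np.clip(a*1.6,0,255).astype('uint8'))
a=cv2.resize(s[180:250,260:340],None,fx=8,fy=8,interpolation=cv2.INTER_CUBIC);cv2.imwrite('pics/c23s.png',np.clip(a*1.6,0,255).astype('uint8'))
E
```

```text
(no output)
```

View pics/c23t.png

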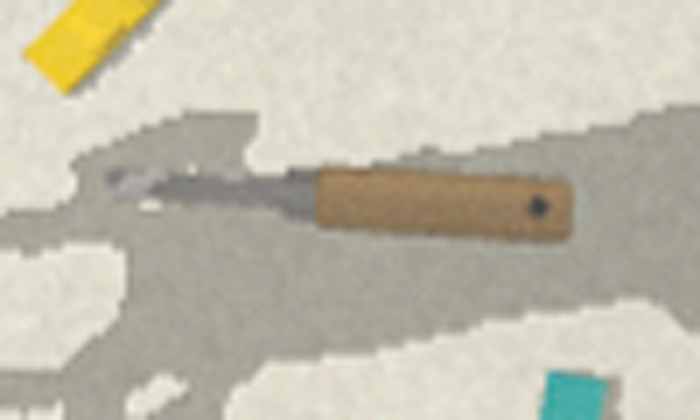

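View pics/c23s.png

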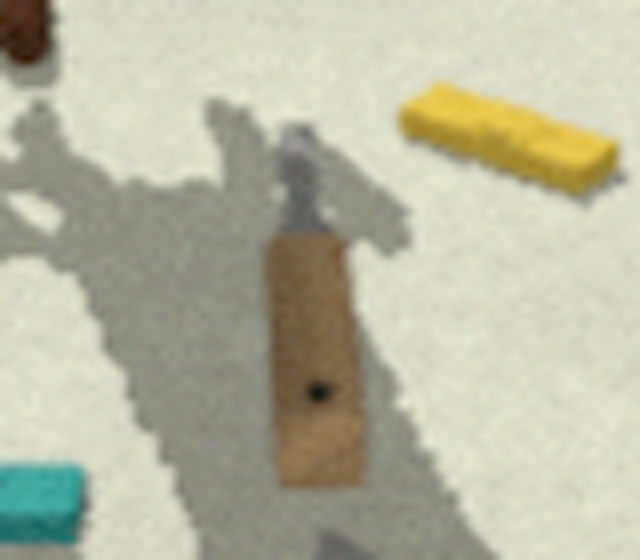

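```bash
python3 - <<'E'
from h import *
U=lambda u,v:np.array([260+u/7-.43,195+v/7-.43]);S=lambda u,v:np.array([260+u/8-.44,180+v/8-.44])
ob=[('top',(25,12,24),U(317,228)),('top',(25,-12,24),U(318,168)),('top',(-75,12,24),U(570,240)),('top',(-75,-12,24),U(572,180)),('top',(107,0,14.5),U(109,181)),
('side',(-75,12,24),S(277,425)),('side',(-75,-12,24),S(364,425)),('side',(25,12,24),S(266,236)),('side',(25,-12,24),S(345,236)),('side',(107,0,14.5),S(293,125)),('side',(-75,12,0),S(279,485))]
def f(p):
    out=[]
    for n,X,uv in ob:
        X=np.array(X)/1000;c,s=np.cos(p[3]),np.sin(p[3]);X=np.array([c*X[0]+s*X[2],X[1],-s*X[0]+c*X[2]+p[4]])
        out.append(proj(n,fr(p[:3],X))[0]-uv)
    return np.concatenate(out)
r=least_squares(f,[.44,.05,1.5,0,0],loss='soft_l1');print(r.x,'pitch down deg',np.degrees(r.x[3]),'z mm',r.x[4]*1000);print(f(r.x).reshape(-1,2).round(1))
s=read_state();print(s['time'])
E
```

```text
[ 4.46257840e-01  4.30209383e-02  1.49497085e+00  1.97968382e-03
 -2.95315996e-04] pitch down deg 0.11342752772228382 z mm -0.2953159958676846
[[-0.5 -0.8]
 [-0.1 -1. ]
 [ 0.2 -0.2]
 [ 0.4 -0.5]
 [-0.2  0.1]
 [-0.5  0.1]
 [ 0.2 -0.4]
 [-0.6 -0.3]
 [-0.1 -0.6]
 [-0.2  0.6]
 [-0.5  2.1]]
28.7667
```

The scraper is flat (pitch 0.1°, height offset -0.3 mm) and well clear of the bed. The bystanders that can be seen look unmoved, and both offcuts are in the tray. Handing in.

```bash
python3 -c "
from station import *
print(job_done())"
```

```text
the job is handed in; nothing more can be done
None
```

I pushed both offcuts out of the slot into the steel tray, laid the scraper flat on the bench where it came from, and handed the job in at about 29 s of the 51 s. No verdict was reported.

**How it went**
- **Tilting the scraper:** the tool only points straight down. I tilted the scraper about 31° in the grip by pressing the back of its handle on the bed's near edge, with at most about 17 N on the wrist.
- **Pushing:** I lowered the blade behind the rear offcut, touched the floor lightly (about 3 N), raised it 2 mm and pushed both offcuts out at about 4 N.
- **Extra step:** the second offcut landed on top of the first. That put its centre too close to the 32 mm height limit, so I nudged it off sideways with the blade.

**Last checks**
- **Offcuts:** both lie flat on the tray floor, one upside down, and the slot is empty.
- **Scraper:** it is released, with a fitted pitch of 0.1° and height within 0.3 mm of the bench. One fitted corner point was 2 px off; the others agreed within about 1 px.
- **Bystanders:** I compared them only by eye. Those visible in the final pictures look unmoved. The arm hid the jar and part of the brush in the top view; both looked in place in the side view.

The first two move commands were refused because the rows need all four keys; nothing moved and only camera time was lost.

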